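# Change the discs of a bench disc-stack filter

## Robot

A 6-joint arm with a two-finger parallel gripper is mounted at the origin on the work surface. World frame = base frame: x ahead of the robot, y to its left, z up, the work surface at z = 0. Lengths are in m, angles in degrees, forces in N, time in s.
With the tool pointing down it reaches from about 0.275 to 0.825 m from the base axis. Payload 4.9 kg.
Tool frame: the origin (TCP) lies at the centre of the arm's flange, where the gripper is bolted on; the fingertips stand 173 mm ahead of it and the grasp point (between the pads) lies 155 mm ahead of it (ctrl.finger_overhang is the distance from the TCP to the fingertips, in m); z points along the fingers, y is the line along which they close (so a half turn about z gives the same grasp; the last joint's range is limited). The gripper opens to 85 mm and grips with 20 to 120 N. Pads are 22 mm wide; open, the fingers measure 114 mm over their backs; the gripper's body (76 mm by 85 mm) begins 54 mm behind the grasp point. The pads swing forward as they close: fully open they stand 13 mm farther back than shut.
Start: joints at [-75.355, 18.69, -11.035, 60.275, 0, 82.311], TCP at [0.209, -0.509, 0.405] pointing down, gripper open.
Joint ranges: [-152.03, 152.03], [-55.5, 102.48], [-74.3, 77.21], [-110.64, 120.58], [-84.22, 78.4], [-180, 180]. Speed limits (degrees/s): [147.25, 147.25, 180, 180, 180, 180].

## Interface

Orientations are given as a 3x3 rotation matrix whose columns are the frame's x, y, z axes.
In Python, from station import ctrl gives the robot as it stands.
- The arm moves only by the shell command python3 -m pendant 'ROWS' [OPENING] [FORCE]. ROWS is JSON, a list of rows, each an object of numbers: "x", "y", "z": the shift along the tool's x, y, z scaled (see below); "ax", "ay", "az": the turn, a rotation vector about the tool's x, y, z scaled (see below). A call has 1 to 5 rows; each row is the pose to reach, as a shift and turn from the pose commanded when the call began, along the tool's axes at that moment; what a row does not reach only later rows make up. The controller multiplies each number of a shift by 200 mm and each number of a turn by pi/2 rad. A row lasts 1/10 s, in which the tool goes at most 50 mm and 8.59 degrees, less where a joint would pass 70% of its speed; a pose out of reach is approached as far as the arm can. A call with a number of a shift or a turn outside -1 to 1 is refused whole. A call with a gripper value outside its range is refused whole. OPENING is the closure, from 0 (fully open) to 1 (shut), set as the call begins (- or left out, the last holds). The fingers move at their own pace and stop on an object; FORCE is the grip in N (left out, the last holds). Time passes only in rows, so rows that repeat a pose let the fingers close. It gives the time, the measured TCP pose, the force, the opening and the grip force at its end, in the units of the state.
- ctrl.state(): the state, without advancing time (a new reading comes with each control period).
- ctrl.snapshot(name): name is "side" or "top"; returns a dict with "pixels" (420x560x3 uint8, blue, green, red), "fx", "fy", "cx", "cy" (pixels), "pose" (4x4, takes a point from camera to world coordinates). Camera axes: x right, y down, z forward; pixel columns grow to the right and rows downward; lengths in m; the calibration is good to about 2 mm. A picture is of the moment at which its call begins. There is no depth.
- ctrl.job_done(): hands the job in; it is judged then, once.
The state is a dict: "t": time; "qpos": joint angles; "joint_vel": joint speeds; "effort": joint torques, N m; "tcp_pos": TCP position; "tool_rot": TCP orientation; "wrist_force": force on the tool from outside, world axes, zero at the start; "wrist_torque": the same for the moment, N m; "gripper_width": opening from 0.0 (shut) to 1.0 (fully open); "gripper_force": force on a finger pad.
Only numpy, scipy, OpenCV 4.12 (cv2) and the standard library are available. Lean on these libraries where they do the work, as an engineer would, in place of code of your own. Each camera call takes 0.05 s, during which the arm holds its last target. There are 200 camera calls.

## Task

Strip the disc filter: take the steel end cap and the white packing ring off the post and put them aside, and lay the two spent discs from the post flat on the sloped draining board, side by side and hub up. Only then rebuild it: thread every clean disc lying on the bench (two or three of them, in any order, hub up) down the post, then the packing ring, then the end cap, each fully home on the one below. Leave the bottles, flask and beaker where they are.

Things in the scene. Friction and masses are not known exactly. Their poses are not given: they have to be found in the camera images.
- filter_base: steel base of the filter, a round flange 150 mm across whose top is 40 mm above the bench; fixed, its place varies. Origin: centre of its underside on the bench, z up. On its centre stand a boss (44 mm across, 12 mm high; its top is the seat) and the locating post. An outlet stub points to its own +x.
- post_seat (a point): centre of the flat seat on the boss, at the foot of the post, 52 mm above the bench; the lowest disc's underside rests here
- post_tip (a point): top of the upright locating post, 61 mm above the seat. The post is 20 mm in diameter up to 54 mm above the seat, then tapers to 11 mm at the tip; bores of 24 mm go over it (2 mm play all round)
- end_cap: steel end cap 48 mm tall: a round 40 mm sleeve with a closed top and a foot flange 56 mm across and 6 mm thick; a 24 mm bore, open below, is 40 mm deep; 0.30 kg. Origin: centre of its underside, z up. At the start it stands on the packing ring, over the post, its underside 36 mm above the seat.
- packing_ring: white plastic ring 52 mm across outside, 24 mm bore, 10 mm thick, 0.06 kg; either face may be up. Origin: its centre, in the middle of its thickness; z is its axis. At the start it lies on the upper spent disc's hub, its underside 26 mm above the seat.
- spent_1: sintered steel filter disc, hub up: a flat round plate 96 mm across and 4 mm thick, with a central hub 40 mm across standing 9 mm above the plate (13 mm over all), 24 mm bore right through; 0.22 kg. Origin: centre of the underside of the plate; z points up out of the hub. Pinch it by the hub. A spent one: at the start it is the lower one on the post, on the seat.
- spent_2: sintered steel filter disc, hub up: a flat round plate 96 mm across and 4 mm thick, with a central hub 40 mm across standing 9 mm above the plate (13 mm over all), 24 mm bore right through; 0.22 kg. Origin: centre of the underside of the plate; z points up out of the hub. Pinch it by the hub. A spent one: at the start it is the upper one on the post, on spent_1's hub.
- disc_a: sintered steel filter disc, hub up: a flat round plate 96 mm across and 4 mm thick, with a central hub 40 mm across standing 9 mm above the plate (13 mm over all), 24 mm bore right through; 0.22 kg. Origin: centre of the underside of the plate; z points up out of the hub. Pinch it by the hub. A clean one, lying on the bench; may be absent.
- disc_b: sintered steel filter disc, hub up: a flat round plate 96 mm across and 4 mm thick, with a central hub 40 mm across standing 9 mm above the plate (13 mm over all), 24 mm bore right through; 0.22 kg. Origin: centre of the underside of the plate; z points up out of the hub. Pinch it by the hub. A clean one, lying on the bench; may be absent.
- disc_c: sintered steel filter disc, hub up: a flat round plate 96 mm across and 4 mm thick, with a central hub 40 mm across standing 9 mm above the plate (13 mm over all), 24 mm bore right through; 0.22 kg. Origin: centre of the underside of the plate; z points up out of the hub. Pinch it by the hub. A clean one, lying on the bench; may be absent.
- drain_board: white plastic board 150 x 230 x 8 mm, fixed on a stand, sloping 0.35 rad, low edge to the robot (turned up to 0.25 rad). Its sloped frame: origin at the centre of its underside, 49 mm above the bench; z out of the face (face at z = 8 mm), x up the slope, y across. Lip at x = -75 to -69 mm, 14 mm above the face. A disc lies wholly on it with its centre at x -20 to 25 mm, y within 65 mm.
- bottle_a: white plastic bottle, 60 mm across, 125 mm tall, origin at its foot; to be left alone
- bottle_b: a second bottle like it; to be left alone
- flask: glass filter flask with a white funnel on it, 92 mm across, 218 mm tall, origin at its foot; to be left alone
- beaker: glass beaker, 72 mm across, 95 mm tall, origin at its foot; to be left alone
Things that resemble listed ones, but are neither listed nor needed, are in the scene too. Leave any pink or yellow look-alike of the filter_base alone.

How it is judged:
By the outcome, as a careful person would: the job done as asked, in the order asked, and still so for the second after the job is handed in, with the robot touching nothing.
Of disc_a, disc_b, disc_c only 2 to 3 are there at a start; the rules pass over those that are not, and their reading is None.
At some moment in a run one of disc_a, disc_b, disc_c, packing_ring may be knocked a few centimetres aside while the robot is not near it.
It also fails if it takes over 208 s, if anything falls off the work surface, if the arm or the gripper's body presses on something with over 40 N, if the wrist force passes 120 N, or if a joint passes its speed limit or range.

## Working session

There is one attempt and no reset: what is moved stays moved. The work goes in short steps, Python scripts to look and compute and a shell command to move; the robot and the scene stay as the last step left them, time stands still between calls to the robot, and variables do not carry over. Pictures are saved under pics/ and viewed, at most 14 in all, crops included, and the job is handed in when it is done.

```bash
mkdir -p pics; ls; cat > h.py <<'E'
import numpy as np, cv2, json
from station import ctrl
def snap(n,name):
    s=ctrl.snapshot(n); cv2.imwrite(f'pics/{name}.png',s['pixels']); 
    np.savez(f'pics/{name}.npz',**{k:np.asarray(v) for k,v in s.items()}); return s
def load(name): return dict(np.load(f'pics/{name}.npz'))
def ray(s,u,v):
    P=np.array(s['pose']); d=P[:3,:3]@np.array([(u-s['cx'])/s['fx'],(v-s['cy'])/s['fy'],1.]); return P[:3,3],d/np.linalg.norm(d)
def plane(s,u,v,z):
    o,d=ray(s,u,v); return o+d*(z-o[2])/d[2]
def proj(s,p):
    P=np.array(s['pose']); c=P[:3,:3].T@(np.asarray(p)-P[:3,3]); return np.array([s['fx']*c[0]/c[2]+s['cx'],s['fy']*c[1]/c[2]+s['cy']])
def tri(rays):
    A=0;b=0
    for o,d in rays:
        M=np.eye(3)-np.outer(d,d);A=A+M;b=b+M@o
    return np.linalg.solve(A,b)
E
python3 - <<'E'
from h import *
for n in('top','side'):
    s=snap(n,n+'0'); print(n,s['fx'],s['cx'],s['cy'],np.round(s['pose'],3).tolist())
st=ctrl.state(); print(st['t'],st['tcp_pos'],np.round(st['tool_rot'],3).tolist(),st['wrist_force'],st['gripper_width'])
E
```

```text
pics
top 465.26879316459537 275.44178781497163 208.62156951889844 [[0.016, -0.997, 0.075, 0.381], [-1.0, -0.017, -0.017, 0.083], [0.018, -0.074, -0.997, 1.732], [0.0, 0.0, 0.0, 1.0]]
side 456.88577643245605 281.4580524192609 205.48315995004242 [[-0.812, -0.366, 0.454, -0.164], [-0.583, 0.49, -0.649, 1.019], [0.015, -0.791, -0.611, 1.002], [0.0, 0.0, 0.0, 1.0]]
0.1 [ 0.20891931 -0.50849331  0.40396509] [[0.925, 0.38, -0.0], [0.38, -0.925, 0.002], [0.0, -0.002, -1.0]] [-0.78488591  0.61929573  0.08242143] 1.0010061526803813
```

View pics/top0.png

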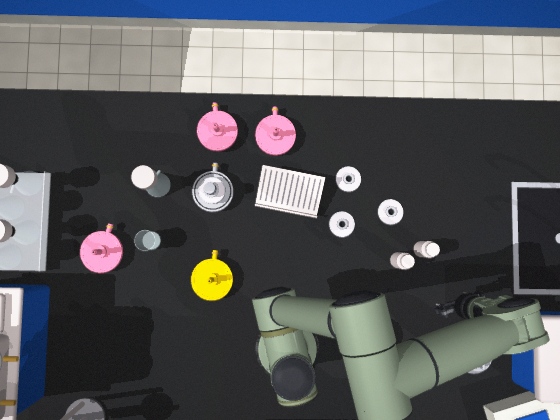

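View pics/side0.png

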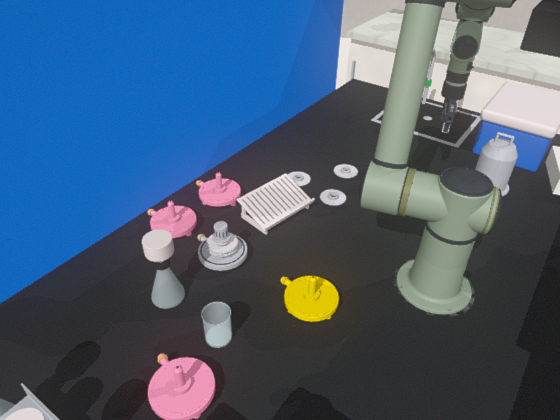

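```bash
python3 - <<'E'
from h import *
print('overhang',ctrl.finger_overhang,[a for a in dir(ctrl) if a[0]!='_'])
t=load('top0');s=load('side0')
for im,r,n in((t,(120,150,320,130),'a'),(s,(180,130,200,150),'b')):
    x,y,w,h=r; c=im['pixels'][y:y+h,x:x+w]; k=800//w if n=='b' else 2.5
    cv2.imwrite(f'pics/crop_{n}.png',cv2.resize(c,None,fx=k,fy=k,interpolation=cv2.INTER_CUBIC))
def comps(im,th,amin,amax):
    g=cv2.cvtColor(im['pixels'],cv2.COLOR_BGR2GRAY); n,l,st,ce=cv2.connectedComponentsWithStats((g>th).astype(np.uint8))
    for i in range(1,n):
        if amin<st[i,4]<amax: print(st[i].tolist(),ce[i].round(1),plane(im,*ce[i],0.004).round(3)[:2])
print('top');comps(t,90,150,3000);print('side');comps(s,110,150,4000)
print('base px',proj(t,[0,0,0]),proj(s,[0,0,0]))
E
```

```text
overhang 0.1734 ['Unreachable', 'finger_overhang', 'job_done', 'snapshot', 'state']
top
[197, 102, 41, 49, 1356] [216.7 129.4] [0.805 0.279]
[255, 106, 41, 49, 1350] [275.  133.7] [0.794 0.059]
[192, 163, 41, 49, 1296] [212.3 190.6] [0.574 0.289]
[131, 165, 39, 32, 800] [149.5 180.7] [0.606 0.524]
[255, 165, 70, 53, 2708] [289.2 191.1] [0.577 0.003]
[336, 166, 25, 26, 503] [348.  178.6] [ 0.628 -0.218]
[511, 182, 49, 113, 1094] [524.9 234.8] [ 0.428 -0.883]
[378, 199, 26, 26, 510] [390.2 211.6] [ 0.507 -0.376]
[329, 211, 26, 27, 518] [341.4 223.8] [ 0.458 -0.194]
[80, 223, 43, 50, 1459] [100.9 250.8] [0.344 0.692]
[134, 230, 27, 21, 389] [147.6 239.3] [0.389 0.523]
[414, 241, 26, 17, 366] [426.3 248.8] [ 0.37  -0.511]
[191, 250, 42, 51, 1452] [211.5 278.4] [0.249 0.284]
[390, 252, 25, 18, 347] [401.9 260.4] [ 0.326 -0.42 ]
[0, 287, 24, 133, 2518] [  9.9 346.1] [-0.004  1.003]
[277, 386, 39, 20, 227] [295.3 399.6] [-0.181 -0.03 ]
[62, 399, 40, 21, 450] [ 81.5 408.1] [-0.218  0.736]
side
[546, 145, 14, 51, 528] [553.9 168.6] [-0.167 -0.901]
[334, 164, 24, 15, 280] [345.3 170.6] [ 0.505 -0.377]
[196, 171, 119, 64, 3811] [259.7 197.8] [ 0.667 -0.029]
[320, 189, 26, 17, 349] [332.5 197. ] [ 0.456 -0.193]
[141, 201, 55, 62, 2029] [166.3 230.3] [0.804 0.299]
[197, 221, 50, 50, 1579] [221.7 248.6] [0.598 0.256]
[152, 268, 31, 41, 899] [165.6 290. ] [0.612 0.481]
[280, 276, 59, 46, 2082] [310.  297.7] [0.262 0.259]
[201, 302, 31, 46, 1121] [217.  323.9] [0.413 0.483]
[148, 353, 67, 67, 3482] [180.7 388. ] [0.358 0.671]
[0, 383, 59, 37, 966] [ 27.6 409. ] [0.597 0.91 ]
base px [287.66943125 348.24837873] [432.36572916 284.72073412]
```

View pics/crop_a.png

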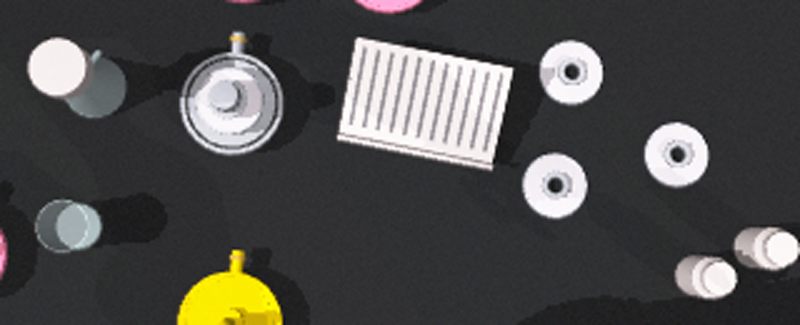

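View pics/crop_b.png

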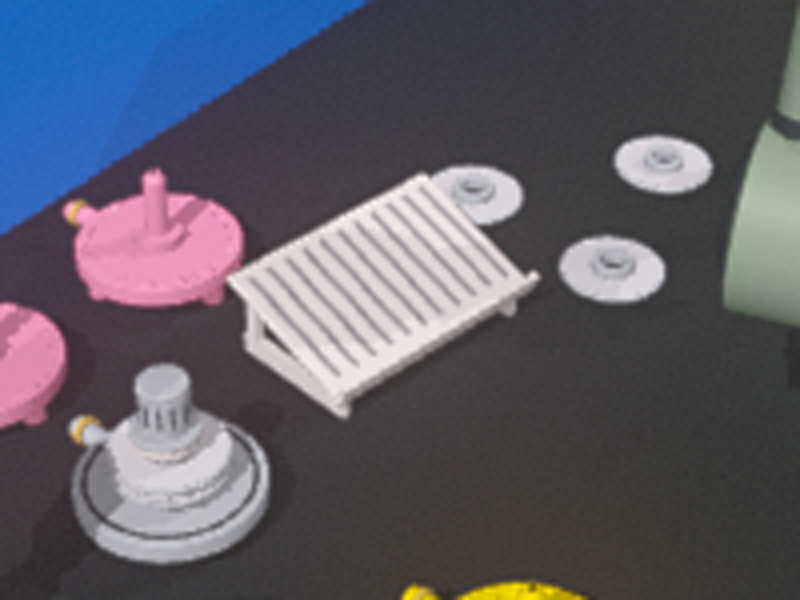

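```bash
python3 - <<'E'
from h import *
t=load('top0');s=load('side0')
a=lambda u,v:((u+.5)/2.5-.5+120,(v+.5)/2.5-.5+150)
b=lambda u,v:((u+.5)/4-.5+180,(v+.5)/4-.5+130)
T=lambda p,q:tri([ray(t,*a(*p)),ray(s,*b(*q))]).round(4)
print('cap top',T((224,96),(163,378)),plane(t,*a(224,96),.136).round(4),plane(s,*b(163,378),.136).round(4))
print('UL',T((358,38),(230,281)),'UR',T((512,67),(425,175)))
print('LL',T((338,138),(345,400)),'LR',T((491,170),(537,277)))
for p,q in (((571,72),(475,188)),((677,155),(662,159)),((555,186),(613,262))): print('disc',T(p,q))
for p,z in (((358,38),.082),((512,67),.082),((338,138),.044),((491,170),.044)): print(plane(t,*a(*p),z).round(4))
# flange contour
for im,n,th,box in((t,'t',70,(185,155,50,65)),(s,'s',85,(190,215,65,65))):
    x,y,w,h=box; g=cv2.cvtColor(im['pixels'],cv2.COLOR_BGR2GRAY)[y:y+h,x:x+w]
    g=cv2.resize(g,None,fx=4,fy=4,interpolation=cv2.INTER_CUBIC)
    m=cv2.morphologyEx((g>th).astype(np.uint8),cv2.MORPH_OPEN,cv2.getStructuringElement(2,(45,45)))
    c=max(cv2.findContours(m,0,1)[0],key=cv2.contourArea); e=cv2.fitEllipse(cv2.convexHull(c))
    u=[(e[0][0]+.5)/4-.5+x,(e[0][1]+.5)/4-.5+y]; print(n,np.round(u,2),np.array(e[1])/4,plane(im,*u,.04).round(4),plane(im,*u,.02).round(4))
E
```

```text
cap top [0.5669 0.2835 0.1397] [0.5673 0.284  0.136 ] [0.57   0.2804 0.136 ]
UL [0.6609 0.1013 0.0763] UR [ 0.6204 -0.1213  0.081 ]
LL [0.5196 0.1283 0.0358] LR [ 0.4769 -0.0946  0.0454]
disc [ 0.6257 -0.2173  0.0125]
disc [ 0.5061 -0.3758  0.01  ]
disc [ 0.456  -0.1937  0.0126]
[0.6606 0.1017 0.082 ]
[ 0.6229 -0.1196  0.082 ]
[0.5196 0.1286 0.044 ]
[ 0.4768 -0.0948  0.044 ]
t [211.98 191.42] [35.24721909 41.74620056] [0.5665 0.2861 0.04  ] [0.5687 0.2885 0.02  ]
s [224.36 245.85] [46.03183365 51.63889694] [0.5721 0.2691 0.04  ] [0.5874 0.2536 0.02  ]
```

```bash
P='python3 -m pendant'
$P '[{"az":-0.38},{"az":-0.38},{"az":-0.38},{"az":-0.38},{"az":-0.38}]' 0.5 40
$P '[{"az":-0.372},{"az":-0.372},{"az":-0.372},{"az":-0.372},{"az":-0.372}]'
$P '[{"x":0.2,"y":0.08},{"x":0.4,"y":0.15},{"x":0.6,"y":0.24},{"x":0.8,"y":0.32},{"x":1,"y":0.4}]'
python3 -c "
from h import *
s=ctrl.state();print(s['t'],s['tcp_pos'],np.round(s['tool_rot'],3).tolist(),s['qpos'],s['gripper_width'])"
```

```text
0.1 [ 0.20891931 -0.50849331  0.40396509] [[0.925, 0.38, -0.0], [0.38, -0.925, 0.002], [0.0, -0.002, -1.0]] [-7.53577212e+01  1.87297518e+01 -1.10859078e+01  6.02773357e+01
 -1.95154455e-03  8.23109781e+01] 1.0010061526803813$[0]: bad value
$[0]: bad value
$[0]: bad value
```

```bash
P='python3 -m pendant'; $P '[{"x":0,"y":0,"z":0,"ax":0,"ay":0,"az":-0.38},{"x":0,"y":0,"z":0,"ax":0,"ay":0,"az":-0.38}]' 0.5 40;  $P '[{"x":0.0,"y":0.0,"z":0.0,"ax":0.0,"ay":0.0,"az":-0.1}]'; python3 -m pendant --help
```

```text
t: 0.3
tcp_pos: [0.209, -0.5086, 0.4042]
tool_rot: [[0.767, 0.641, -0.0], [0.641, -0.767, 0.001], [0.001, -0.001, -1.0]]
wrist_force: [-0.9, -0.5, 0.9]
gripper_width: 0.693
gripper_force: 0.0
t: 0.4
tcp_pos: [0.209, -0.5086, 0.4042]
tool_rot: [[0.663, 0.749, -0.0], [0.749, -0.663, 0.001], [0.001, -0.001, -1.0]]
wrist_force: [-0.6, -0.0, 0.4]
gripper_width: 0.52
gripper_force: 0.0invalid input: not JSON, or not a number
```

```bash
P='python3 -m pendant'
$P '[{"x":0,"y":0,"z":0,"ax":0,"ay":0,"az":-0.461},{"x":0,"y":0,"z":0,"ax":0,"ay":0,"az":-0.461},{"x":0,"y":0,"z":0,"ax":0,"ay":0,"az":-0.461},{"x":0,"y":0,"z":0,"ax":0,"ay":0,"az":-0.461},{"x":0,"y":0,"z":0,"ax":0,"ay":0,"az":-0.461}]' 
$P '[{"x":0.2,"y":0.08,"z":0.1,"ax":0,"ay":0,"az":0},{"x":0.4,"y":0.15,"z":0.2,"ax":0,"ay":0,"az":0},{"x":0.6,"y":0.22,"z":0.3,"ax":0,"ay":0,"az":0},{"x":0.8,"y":0.3,"z":0.4,"ax":0,"ay":0,"az":0},{"x":1,"y":0.35,"z":0.5,"ax":0,"ay":0,"az":0}]' 
$P '[{"x":0.2,"y":0.08,"z":0.1,"ax":0,"ay":0,"az":0},{"x":0.4,"y":0.15,"z":0.2,"ax":0,"ay":0,"az":0},{"x":0.6,"y":0.22,"z":0.3,"ax":0,"ay":0,"az":0},{"x":0.8,"y":0.3,"z":0.4,"ax":0,"ay":0,"az":0},{"x":1,"y":0.35,"z":0.5,"ax":0,"ay":0,"az":0}]'
```

```text
t: 0.9
tcp_pos: [0.209, -0.5086, 0.4042]
tool_rot: [[0.001, 1.0, -0.0], [1.0, -0.001, 0.001], [0.001, -0.0, -1.0]]
wrist_force: [-0.4, 0.4, -0.7]
gripper_width: 0.504
gripper_force: 0.0
t: 1.4
tcp_pos: [0.2808, -0.3075, 0.3039]
tool_rot: [[0.007, 1.0, 0.0], [1.0, -0.007, -0.0], [0.0, 0.0, -1.0]]
wrist_force: [2.0, -0.2, -0.5]
gripper_width: 0.498
gripper_force: 0.0
t: 1.9
tcp_pos: [0.3525, -0.1083, 0.2042]
tool_rot: [[0.007, 1.0, 0.001], [1.0, -0.007, -0.001], [-0.001, 0.001, -1.0]]
wrist_force: [0.2, -0.4, -0.4]
gripper_width: 0.5
gripper_force: 0.0
```

```bash
P='python3 -m pendant'
$P '[{"x":0,"y":0,"z":0.06,"ax":0,"ay":0,"az":0},{"x":0,"y":0,"z":0.12,"ax":0,"ay":0,"az":0},{"x":0,"y":0,"z":0.12,"ax":0,"ay":0,"az":0}]' | grep -E 'pos|force'
for i in 1 2 3 4 5 6; do $P '[{"x":0,"y":0,"z":0.003,"ax":0,"ay":0,"az":0},{"x":0,"y":0,"z":0.0075,"ax":0,"ay":0,"az":0},{"x":0,"y":0,"z":0.0075,"ax":0,"ay":0,"az":0}]' > o.txt; grep -E 'pos|wrist' o.txt; awk -F'[][,]' '/wrist/{exit !($4>4)}' o.txt && break; done
```

```text
tcp_pos: [0.3512, -0.1088, 0.1796]
wrist_force: [-0.6, -0.1, -0.5]
gripper_force: 0.0
tcp_pos: [0.3519, -0.1102, 0.1796]
wrist_force: [-0.5, 0.9, 0.3]
tcp_pos: [0.3517, -0.1098, 0.1777]
wrist_force: [0.5, 0.1, 0.3]
tcp_pos: [0.3517, -0.1097, 0.1761]
wrist_force: [-0.2, -0.0, 0.3]
tcp_pos: [0.3517, -0.1097, 0.1746]
wrist_force: [0.3, 0.3, -0.1]
tcp_pos: [0.3517, -0.1097, 0.1731]
wrist_force: [0.2, -0.1, -0.0]
tcp_pos: [0.3518, -0.1097, 0.1716]
wrist_force: [0.0, -0.2, -0.8]
```

```bash
P='python3 -m pendant'
for i in 1 2 3 4 5 6; do $P '[{"x":0,"y":0,"z":0.003,"ax":0,"ay":0,"az":0},{"x":0,"y":0,"z":0.005,"ax":0,"ay":0,"az":0},{"x":0,"y":0,"z":0.005,"ax":0,"ay":0,"az":0}]' > o.txt; grep -E 'pos|wrist' o.txt; awk -F'[][,]' '/wrist/{exit !($4>4)}' o.txt && break; done
```

```text
tcp_pos: [0.3517, -0.1097, 0.1715]
wrist_force: [-4.3, 2.6, 17.8]
```

```bash
P='python3 -m pendant'
$P '[{"x":0,"y":0,"z":-0.1,"ax":0,"ay":0,"az":0},{"x":0,"y":0,"z":-0.3,"ax":0,"ay":0,"az":0},{"x":0.1,"y":0.05,"z":-0.5,"ax":0,"ay":0,"az":0},{"x":0.2,"y":0.1,"z":-0.7,"ax":0,"ay":0,"az":0},{"x":0.3,"y":0.15,"z":-0.9,"ax":0,"ay":0,"az":0}]' 0 | grep pos
$P '[{"x":0.2,"y":0.1,"z":0,"ax":0,"ay":0,"az":0},{"x":0.4,"y":0.22,"z":0,"ax":0,"ay":0,"az":0},{"x":0.6,"y":0.34,"z":0,"ax":0,"ay":0,"az":0},{"x":0.8,"y":0.45,"z":0,"ax":0,"ay":0,"az":0},{"x":1,"y":0.56,"z":0,"ax":0,"ay":0,"az":0}]' | grep pos
$P '[{"x":0.2,"y":0.1,"z":0,"ax":0,"ay":0,"az":0},{"x":0.4,"y":0.2,"z":0,"ax":0,"ay":0,"az":0},{"x":0.55,"y":0.3,"z":0,"ax":0,"ay":0,"az":0},{"x":0.67,"y":0.367,"z":0,"ax":0,"ay":0,"az":0},{"x":0.67,"y":0.367,"z":0,"ax":0,"ay":0,"az":0}]'
```

```text
tcp_pos: [0.382, -0.0492, 0.3525]
tcp_pos: [0.496, 0.1512, 0.3506]
t: 5.8
tcp_pos: [0.5708, 0.2855, 0.3498]
tool_rot: [[0.004, 1.0, 0.001], [1.0, -0.004, 0.001], [0.001, 0.001, -1.0]]
wrist_force: [-0.2, 0.3, 0.2]
gripper_width: 0.996
gripper_force: 0.0
```

```bash
P='python3 -m pendant'
$P '[{"x":-0.009,"y":-0.015,"z":0.1,"ax":0,"ay":0,"az":0},{"x":-0.009,"y":-0.015,"z":0.2,"ax":0,"ay":0,"az":0},{"x":-0.009,"y":-0.015,"z":0.3,"ax":0,"ay":0,"az":0},{"x":-0.009,"y":-0.015,"z":0.39,"ax":0,"ay":0,"az":0},{"x":-0.009,"y":-0.015,"z":0.39,"ax":0,"ay":0,"az":0}]' | grep -E 'pos|force'
$P '[{"x":0,"y":0,"z":0,"ax":0,"ay":0,"az":0},{"x":0,"y":0,"z":0,"ax":0,"ay":0,"az":0},{"x":0,"y":0,"z":0,"ax":0,"ay":0,"az":0},{"x":0,"y":0,"z":0,"ax":0,"ay":0,"az":0}]' 1 40 | grep -E 'pos|force|width'
$P '[{"x":0,"y":0,"z":0,"ax":0,"ay":0,"az":0},{"x":0,"y":0,"z":0,"ax":0,"ay":0,"az":0},{"x":0,"y":0,"z":0,"ax":0,"ay":0,"az":0}]' | grep -E 'pos|force|width'
```

```text
tcp_pos: [0.5652, 0.2798, 0.2698]
wrist_force: [-0.3, 0.2, -0.1]
gripper_force: 0.0
tcp_pos: [0.5677, 0.2811, 0.2744]
wrist_force: [1.4, -0.3, 6.1]
gripper_width: 0.466
gripper_force: 40.2
tcp_pos: [0.5677, 0.2811, 0.2744]
wrist_force: [0.7, -0.9, 6.5]
gripper_width: 0.467
gripper_force: 40.4
```

```bash
python3 - <<'E'
from h import *
s=snap('side','side1')
c=s['pixels'][130:330,120:380]; cv2.imwrite('pics/c1.png',cv2.resize(c,None,fx=3,fy=3,interpolation=cv2.INTER_CUBIC))
E
```

```text
(no output)
```

View pics/c1.png

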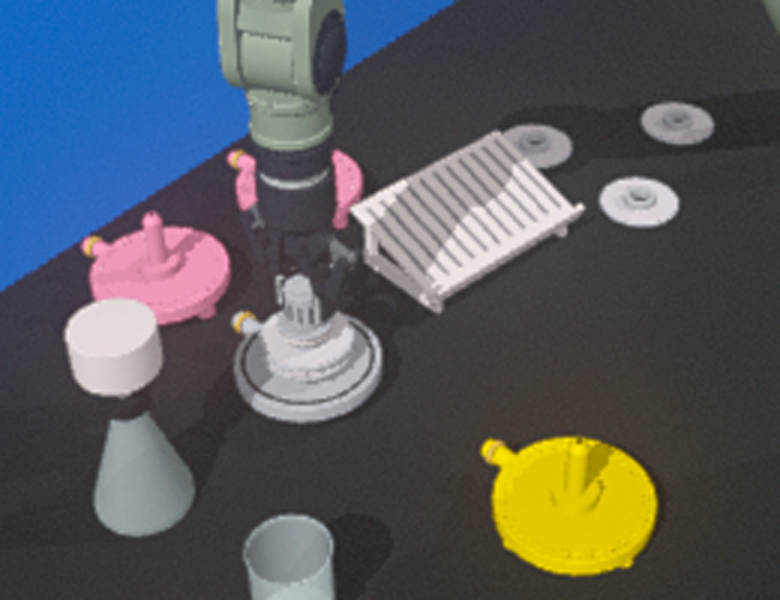

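```bash
P='python3 -m pendant'
$P '[{"x":0,"y":0,"z":-0.05,"ax":0,"ay":0,"az":0},{"x":0,"y":0,"z":-0.15,"ax":0,"ay":0,"az":0},{"x":0,"y":0,"z":-0.28,"ax":0,"ay":0,"az":0},{"x":0,"y":0,"z":-0.4,"ax":0,"ay":0,"az":0},{"x":0,"y":0,"z":-0.5,"ax":0,"ay":0,"az":0}]' | grep -E 'pos|force|width'
$P '[{"x":-0.1,"y":-0.1,"z":0,"ax":0,"ay":0,"az":0},{"x":-0.25,"y":-0.3,"z":0,"ax":0,"ay":0,"az":0},{"x":-0.45,"y":-0.5,"z":0.05,"ax":0,"ay":0,"az":0},{"x":-0.6,"y":-0.7,"z":0.15,"ax":0,"ay":0,"az":0},{"x":-0.7,"y":-0.84,"z":0.3,"ax":0,"ay":0,"az":0}]' | grep -E 'pos|force|width'
$P '[{"x":0,"y":0,"z":0.15,"ax":0,"ay":0,"az":0},{"x":0,"y":0,"z":0.3,"ax":0,"ay":0,"az":0},{"x":0,"y":0,"z":0.45,"ax":0,"ay":0,"az":0},{"x":0,"y":0,"z":0.58,"ax":0,"ay":0,"az":0},{"x":0,"y":0,"z":0.6,"ax":0,"ay":0,"az":0}]' | grep -E 'pos|force|width'
```

```text
tcp_pos: [0.5663, 0.2809, 0.3733]
wrist_force: [0.7, 0.1, -2.6]
gripper_width: 0.465
gripper_force: 43.9
tcp_pos: [0.4, 0.144, 0.3167]
wrist_force: [1.4, -1.6, -3.7]
gripper_width: 0.461
gripper_force: 43.9
tcp_pos: [0.3998, 0.1447, 0.194]
wrist_force: [-1.0, 0.1, -3.0]
gripper_width: 0.463
gripper_force: 43.8
```

```bash
P='python3 -m pendant'
$P '[{"x":0,"y":0,"z":0.01,"ax":0,"ay":0,"az":0},{"x":0,"y":0,"z":0.02,"ax":0,"ay":0,"az":0},{"x":0,"y":0,"z":0.02,"ax":0,"ay":0,"az":0}]' | grep -E 'pos|wrist'
for i in 1 2 3 4; do $P '[{"x":0,"y":0,"z":0.005,"ax":0,"ay":0,"az":0},{"x":0,"y":0,"z":0.005,"ax":0,"ay":0,"az":0}]' > o.txt; grep -E 'pos|wrist' o.txt; awk -F'[][,]' '/wrist/{exit !($4>2)}' o.txt && break; done
$P '[{"x":0,"y":0,"z":0,"ax":0,"ay":0,"az":0},{"x":0,"y":0,"z":0,"ax":0,"ay":0,"az":0},{"x":0,"y":0,"z":0,"ax":0,"ay":0,"az":0}]' 0 | grep -E 'wrist|width'
$P '[{"x":0,"y":0,"z":-0.1,"ax":0,"ay":0,"az":0},{"x":0,"y":0,"z":-0.3,"ax":0,"ay":0,"az":0},{"x":0,"y":0,"z":-0.5,"ax":0,"ay":0,"az":0},{"x":0,"y":0,"z":-0.7,"ax":0,"ay":0,"az":0},{"x":0,"y":0,"z":-0.7,"ax":0,"ay":0,"az":0}]' | grep -E 'pos|force|width'
python3 - <<'E'
from h import *
s=snap('side','side2'); t=snap('top','top2')
A=cv2.resize(s['pixels'][195:275,180:280],None,fx=4,fy=4,interpolation=cv2.INTER_CUBIC)
B=cv2.resize(t['pixels'][150:230,170:270],None,fx=4,fy=4,interpolation=cv2.INTER_CUBIC)
cv2.imwrite('pics/c2.png',np.hstack([A,B]))
E
```

```text
tcp_pos: [0.4025, 0.1452, 0.1933]
wrist_force: [0.2, -0.8, -4.6]
tcp_pos: [0.4022, 0.1451, 0.192]
wrist_force: [0.6, -0.3, -3.3]
tcp_pos: [0.4019, 0.145, 0.1905]
wrist_force: [0.3, -0.3, -3.6]
tcp_pos: [0.4018, 0.145, 0.1893]
wrist_force: [-0.0, 0.7, -3.4]
tcp_pos: [0.4018, 0.145, 0.1883]
wrist_force: [-0.1, -0.5, -2.5]
wrist_force: [-0.1, -0.7, 0.3]
gripper_width: 0.945
tcp_pos: [0.404, 0.1455, 0.3334]
wrist_force: [0.4, -0.2, -0.1]
gripper_width: 1.0
gripper_force: 0.0
```

View pics/c2.png

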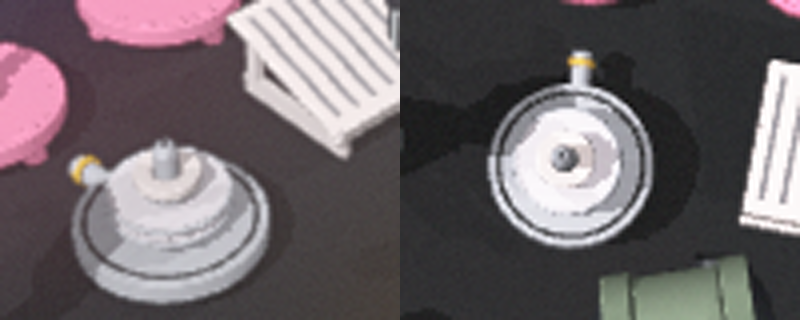

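```bash
python3 - <<'E'
from h import *
s=load('side2');t=load('top2')
for p in ((.567,.283),(.567,.286),(.570,.283)):
  for z in(.088,.106,.113):
    q=proj(s,[*p,z])-[180,195]; r=proj(t,[*p,z])-[170,150]; print(p,z,(q+.5)*4-.5,(r+.5)*4-.5+[400,0])
g=cv2.cvtColor(t['pixels'],cv2.COLOR_BGR2GRAY)[180:196,202:222];print(g)
g=cv2.cvtColor(s['pixels'],cv2.COLOR_BGR2GRAY)[227:245,212:230];print(g)
E
```

```text
(0.567, 0.283) 0.088 [167.8998881  170.51327335] [566.54880527 160.69662483]
(0.567, 0.283) 0.106 [166.32636801 152.35208696] [564.10038744 158.34397886]
(0.567, 0.283) 0.113 [165.70753081 145.20961846] [563.13361441 157.41502195]
(0.567, 0.286) 0.088 [165.21885195 172.65982322] [563.1567321  160.63540135]
(0.567, 0.286) 0.106 [163.62130285 154.48998115] [560.67092069 158.28200809]
(0.567, 0.286) 0.113 [162.99300536 147.34399352] [559.68938211 157.35275566]
(0.57, 0.283) 0.088 [164.88416317 168.92110503] [566.63802599 157.33213149]
(0.57, 0.283) 0.106 [163.2877939  150.76523181] [564.19092507 154.94280076]
(0.57, 0.283) 0.113 [162.65997759 143.62493311] [563.22467404 153.9993606 ]
[[140 150 182 240 241 243 241 242 243 248 248 248 248 248 247 247 245 239
  208 129]
 [160 176 238 242 241 241 242 241 242 243 249 249 248 248 248 247 247 246
  243 196]
 [173 181 242 242 241 241 242 242 241 226 242 247 249 249 248 248 248 248
  247 241]
 [177 236 241 241 240 242 249 250 249 248 248 249 239 217 210 210 210 215
  247 247]
 [236 240 240 240 241 244 244 244 250 250 250 250 248 246 180 195 193 
[... 1601 characters left out ...]
129 172 191 226 231 219]
 [224 222 216 216 217 212 185 185 186 182 169 148 128 173 226 230 229 227]
 [221 219 215 215 212 191 161 182 187 183 171 150 129 174 216 217 217 215]
 [211 216 216 216 214 200 158 181 187 184 172 149 138 180 215 216 216 210]
 [210 212 217 216 215 210 175 181 186 184 174 166 182 213 217 218 214 177]
 [210 204 221 219 217 216 213 215 202 205 205 213 214 217 218 217 201 151]
 [209 199 210 225 220 219 216 217 215 215 216 218 220 217 216 203 166 149]
 [209 206 206 217 226 228 221 219 219 218 217 220 229 218 195 175 157 150]
 [208 208 209 216 215 218 222 223 228 224 218 211 208 195 176 147 144 166]
 [209 208 208 207 193 200 214 214 215 212 206 203 199 161 140 148 166 205]]
```

```bash
P='python3 -m pendant'
$P '[{"x":0.15,"y":0.15,"z":0,"ax":0,"ay":0,"az":0},{"x":0.3,"y":0.35,"z":0,"ax":0,"ay":0,"az":0},{"x":0.5,"y":0.58,"z":0,"ax":0,"ay":0,"az":0},{"x":0.64,"y":0.75,"z":0,"ax":0,"ay":0,"az":0},{"x":0.69,"y":0.82,"z":0,"ax":0,"ay":0,"az":0}]' | grep -E 'pos'
$P '[{"x":0,"y":0,"z":0.1,"ax":0,"ay":0,"az":0},{"x":0,"y":0,"z":0.2,"ax":0,"ay":0,"az":0},{"x":0,"y":0,"z":0.25,"ax":0,"ay":0,"az":0},{"x":0,"y":0,"z":0.25,"ax":0,"ay":0,"az":0},{"x":0,"y":0,"z":0.25,"ax":0,"ay":0,"az":0}]' | grep -E 'pos|rot|force|width'
```

```text
tcp_pos: [0.5688, 0.2842, 0.3258]
tcp_pos: [0.5667, 0.2817, 0.2781]
tool_rot: [[0.007, 1.0, -0.001], [1.0, -0.007, -0.0], [-0.0, -0.001, -1.0]]
wrist_force: [0.6, 0.4, -1.0]
gripper_width: 1.003
gripper_force: 0.0
```

```bash
P='python3 -m pendant'
$P '[{"x":0.009,"y":0.006,"z":0.08,"ax":0,"ay":0,"az":0},{"x":0.009,"y":0.006,"z":0.15,"ax":0,"ay":0,"az":0},{"x":0.009,"y":0.006,"z":0.168,"ax":0,"ay":0,"az":0},{"x":0.009,"y":0.006,"z":0.168,"ax":0,"ay":0,"az":0},{"x":0.009,"y":0.006,"z":0.168,"ax":0,"ay":0,"az":0}]' | grep -E 'pos|force|width'
$P '[{"x":0,"y":0,"z":0,"ax":0,"ay":0,"az":0},{"x":0,"y":0,"z":0,"ax":0,"ay":0,"az":0},{"x":0,"y":0,"z":0,"ax":0,"ay":0,"az":0},{"x":0,"y":0,"z":0,"ax":0,"ay":0,"az":0},{"x":0,"y":0,"z":0,"ax":0,"ay":0,"az":0}]' 1 30 | grep -E 'pos|force|width'
```

```text
tcp_pos: [0.5682, 0.2837, 0.2453]
wrist_force: [-0.3, 0.2, -0.0]
gripper_width: 0.999
gripper_force: 0.0
tcp_pos: [0.5682, 0.2838, 0.2458]
wrist_force: [-0.8, -1.8, 6.0]
gripper_width: 0.608
gripper_force: 30.8
```

```bash
P='python3 -m pendant'
$P '[{"x":0,"y":0,"z":-0.04,"ax":0,"ay":0,"az":0},{"x":0,"y":0,"z":-0.12,"ax":0,"ay":0,"az":0},{"x":0,"y":0,"z":-0.22,"ax":0,"ay":0,"az":0},{"x":0,"y":0,"z":-0.34,"ax":0,"ay":0,"az":0},{"x":0,"y":0,"z":-0.45,"ax":0,"ay":0,"az":0}]' | grep -E 'pos|force|width'
$P '[{"x":-0.1,"y":-0.1,"z":0,"ax":0,"ay":0,"az":0},{"x":-0.25,"y":-0.25,"z":0,"ax":0,"ay":0,"az":0},{"x":-0.42,"y":-0.4,"z":0,"ax":0,"ay":0,"az":0},{"x":-0.6,"y":-0.55,"z":0,"ax":0,"ay":0,"az":0},{"x":-0.8,"y":-0.7,"z":0,"ax":0,"ay":0,"az":0}]' | grep -E 'pos|force|width'
$P '[{"x":-0.2,"y":-0.1,"z":0.05,"ax":0,"ay":0,"az":0},{"x":-0.4,"y":-0.18,"z":0.2,"ax":0,"ay":0,"az":0},{"x":-0.6,"y":-0.24,"z":0.35,"ax":0,"ay":0,"az":0},{"x":-0.75,"y":-0.24,"z":0.5,"ax":0,"ay":0,"az":0},{"x":-0.78,"y":-0.24,"z":0.65,"ax":0,"ay":0,"az":0}]' | grep -E 'pos|force|width'
$P '[{"x":0,"y":0,"z":0,"ax":0,"ay":0,"az":0},{"x":0,"y":0,"z":0,"ax":0,"ay":0,"az":0}]' | grep -E 'pos|force|width'
```

```text
tcp_pos: [0.5679, 0.2837, 0.336]
wrist_force: [0.3, 0.8, -1.5]
gripper_width: 0.607
gripper_force: 32.3
tcp_pos: [0.4255, 0.1238, 0.3351]
wrist_force: [0.6, -1.2, -0.3]
gripper_width: 0.607
gripper_force: 32.3
tcp_pos: [0.378, -0.0337, 0.2045]
wrist_force: [0.9, 1.1, -0.4]
gripper_width: 0.609
gripper_force: 32.3
tcp_pos: [0.3777, -0.0309, 0.2051]
wrist_force: [0.4, 0.1, -0.2]
gripper_width: 0.609
gripper_force: 32.3
```

```bash
P='python3 -m pendant'
$P '[{"x":0,"y":0,"z":0.05,"ax":0,"ay":0,"az":0},{"x":0,"y":0,"z":0.12,"ax":0,"ay":0,"az":0},{"x":0,"y":0,"z":0.16,"ax":0,"ay":0,"az":0},{"x":0,"y":0,"z":0.167,"ax":0,"ay":0,"az":0},{"x":0,"y":0,"z":0.167,"ax":0,"ay":0,"az":0}]' | grep -E 'pos|force|width'
$P '[{"x":0,"y":0,"z":0,"ax":0,"ay":0,"az":0},{"x":0,"y":0,"z":0,"ax":0,"ay":0,"az":0},{"x":0,"y":0,"z":0,"ax":0,"ay":0,"az":0},{"x":0,"y":0,"z":0,"ax":0,"ay":0,"az":0}]' 0 | grep -E 'pos|force|width'
$P '[{"x":0,"y":0,"z":-0.15,"ax":0,"ay":0,"az":0},{"x":0,"y":0,"z":-0.4,"ax":0,"ay":0,"az":0},{"x":0.1,"y":0.05,"z":-0.6,"ax":0,"ay":0,"az":0},{"x":0.3,"y":0.15,"z":-0.75,"ax":0,"ay":0,"az":0},{"x":0.52,"y":0.25,"z":-0.8,"ax":0,"ay":0,"az":0}]' | grep -E 'pos'
$P '[{"x":0.2,"y":0.12,"z":0,"ax":0,"ay":0,"az":0},{"x":0.4,"y":0.27,"z":0,"ax":0,"ay":0,"az":0},{"x":0.6,"y":0.42,"z":0,"ax":0,"ay":0,"az":0},{"x":0.8,"y":0.57,"z":0,"ax":0,"ay":0,"az":0},{"x":1,"y":0.68,"z":0,"ax":0,"ay":0,"az":0}]' | grep -E 'pos'
$P '[{"x":0.05,"y":0.02,"z":0.1,"ax":0,"ay":0,"az":0},{"x":0.05,"y":0.02,"z":0.2,"ax":0,"ay":0,"az":0},{"x":0.05,"y":0.02,"z":0.25,"ax":0,"ay":0,"az":0},{"x":0.05,"y":0.02,"z":0.25,"ax":0,"ay":0,"az":0},{"x":0.05,"y":0.02,"z":0.25,"ax":0,"ay":0,"az":0}]' | grep -E 'pos|rot'
```

```text
tcp_pos: [0.3782, -0.0307, 0.172]
wrist_force: [-0.0, 0.4, -0.2]
gripper_width: 0.607
gripper_force: 32.3
tcp_pos: [0.378, -0.0311, 0.1716]
wrist_force: [0.5, 0.2, -0.3]
gripper_width: 1.001
gripper_force: 0.0
tcp_pos: [0.4287, 0.0705, 0.3342]
tcp_pos: [0.5661, 0.2708, 0.3305]
tcp_pos: [0.5689, 0.2787, 0.2811]
tool_rot: [[0.007, 1.0, -0.0], [1.0, -0.007, 0.0], [0.0, -0.0, -1.0]]
```

```bash
P='python3 -m pendant'
$P '[{"x":0.024,"y":-0.004,"z":0.08,"ax":0,"ay":0,"az":0},{"x":0.024,"y":-0.004,"z":0.15,"ax":0,"ay":0,"az":0},{"x":0.024,"y":-0.004,"z":0.19,"ax":0,"ay":0,"az":0},{"x":0.024,"y":-0.004,"z":0.194,"ax":0,"ay":0,"az":0},{"x":0.024,"y":-0.004,"z":0.194,"ax":0,"ay":0,"az":0}]' | grep -E 'pos|wrist'
$P '[{"x":0,"y":0,"z":0,"ax":0,"ay":0,"az":0},{"x":0,"y":0,"z":0,"ax":0,"ay":0,"az":0},{"x":0,"y":0,"z":0,"ax":0,"ay":0,"az":0},{"x":0,"y":0,"z":0,"ax":0,"ay":0,"az":0},{"x":0,"y":0,"z":0,"ax":0,"ay":0,"az":0}]' 1 50 | grep -E 'pos|force|width'
$P '[{"x":0,"y":0,"z":-0.03,"ax":0,"ay":0,"az":0},{"x":0,"y":0,"z":-0.06,"ax":0,"ay":0,"az":0},{"x":0,"y":0,"z":-0.1,"ax":0,"ay":0,"az":0},{"x":0,"y":0,"z":-0.15,"ax":0,"ay":0,"az":0},{"x":0,"y":0,"z":-0.2,"ax":0,"ay":0,"az":0}]' | grep -E 'pos|force|width'
```

```text
tcp_pos: [0.5681, 0.2836, 0.242]
wrist_force: [0.6, -0.5, -1.2]
tcp_pos: [0.5684, 0.284, 0.2428]
wrist_force: [-0.1, -0.0, 4.5]
gripper_width: 0.43
gripper_force: 50.4
tcp_pos: [0.5679, 0.2839, 0.2827]
wrist_force: [0.0, 0.6, -2.5]
gripper_width: 0.428
gripper_force: 50.7
```

```bash
P='python3 -m pendant'
$P '[{"x":0,"y":0,"z":-0.04,"ax":0,"ay":0,"az":0},{"x":0,"y":0,"z":-0.1,"ax":0,"ay":0,"az":0},{"x":0,"y":0,"z":-0.17,"ax":0,"ay":0,"az":0},{"x":0,"y":0,"z":-0.25,"ax":0,"ay":0,"az":0},{"x":0,"y":0,"z":-0.3,"ax":0,"ay":0,"az":0}]' | grep -E 'pos|force|width'
python3 - <<'E'
from h import *
s=snap('side','side3')
cv2.imwrite('pics/c3.png',cv2.resize(s['pixels'][170:290,150:350],None,fx=4,fy=4,interpolation=cv2.INTER_CUBIC))
E
```

```text
tcp_pos: [0.5683, 0.284, 0.3441]
wrist_force: [0.6, 0.5, -1.8]
gripper_width: 0.431
gripper_force: 50.8
```

View pics/c3.png

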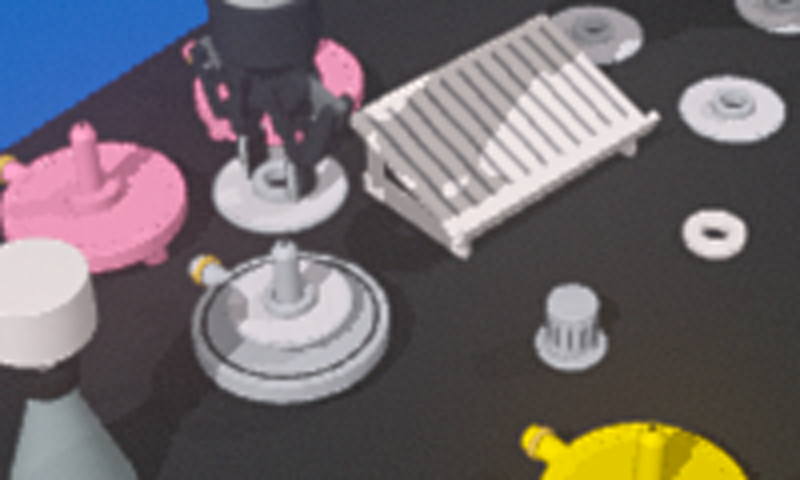

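```bash
cat >> h.py <<'E'
from scipy.spatial.transform import Rotation as Ro
BO=np.array([.575,.003,.049]); by=np.array([.176,.984,0]);by/=np.linalg.norm(by); xh=np.array([by[1],-by[0],0])
n=-xh*np.sin(.35)+np.array([0,0,np.cos(.35)]); bx=np.cross(by,n)
RB=np.stack([by,np.cross(-n,by),-n],1); RD=np.array([[0,1,0],[1,0,0],[0,0,-1.]])
def rel(p,Rt=RD):
    s=ctrl.state();R=np.array(s['tool_rot']);p0=np.array(s['tcp_pos'])
    print('pos',p0.round(4),'shift',(R.T@(np.array(p)-p0)/.2).round(3),'turn',(Ro.from_matrix(R.T@Rt).as_rotvec()/(np.pi/2)).round(3),'t',s['t'])
def board(x,y,h,L=.1778): return BO+bx*x+by*y+n*(.008+L+h)
E
python3 - <<'E'
from h import *
for y in(.052,-.052):
  for h in (.05,.0): rel(board(.0,y,h),RB)
print(ctrl.state()['qpos'].round(1))
E
```

```text
pos [0.5687 0.2842 0.3455] shift [-1.082 -0.315  0.372] turn [-0.22  -0.02   0.107] t 18.7
pos [0.5687 0.2842 0.3455] shift [-1.096 -0.231  0.607] turn [-0.22  -0.02   0.107] t 18.7
pos [0.5687 0.2842 0.3455] shift [-1.594 -0.403  0.371] turn [-0.22  -0.02   0.107] t 18.7
pos [0.5687 0.2842 0.3455] shift [-1.609 -0.319  0.606] turn [-0.22  -0.02   0.107] t 18.7
[ 19.9  30.   -2.4  57.4   0.  110.3]
```

```bash
P='python3 -m pendant'
$P '[{"x":-0.1,"y":-0.03,"z":0,"ax":0,"ay":0,"az":0},{"x":-0.25,"y":-0.08,"z":0,"ax":0,"ay":0,"az":0},{"x":-0.42,"y":-0.15,"z":0,"ax":0,"ay":0,"az":0},{"x":-0.6,"y":-0.2,"z":0,"ax":0,"ay":0,"az":0},{"x":-0.7,"y":-0.25,"z":0,"ax":0,"ay":0,"az":0}]' | grep -E 'pos|force|width'
$P '[{"x":-0.1,"y":-0.01,"z":0.06,"ax":-0.06,"ay":-0.005,"az":0.03},{"x":-0.2,"y":-0.03,"z":0.12,"ax":-0.12,"ay":-0.01,"az":0.06},{"x":-0.3,"y":-0.05,"z":0.2,"ax":-0.17,"ay":-0.015,"az":0.09},{"x":-0.38,"y":-0.065,"z":0.3,"ax":-0.22,"ay":-0.02,"az":0.107},{"x":-0.38,"y":-0.065,"z":0.37,"ax":-0.22,"ay":-0.02,"az":0.107}]' | grep -E 'pos|force|width'
$P '[{"x":0,"y":0,"z":0,"ax":0,"ay":0,"az":0},{"x":0,"y":0,"z":0,"ax":0,"ay":0,"az":0}]' | grep -E 'force|width'
python3 - <<'E'
from h import *
for h in (.05,.003,0): rel(board(.0,.052,h),RB)
snap('side','side4')
E
```

```text
tcp_pos: [0.5162, 0.1422, 0.3419]
wrist_force: [0.3, 0.7, -1.9]
gripper_width: 0.426
gripper_force: 50.8
tcp_pos: [0.5015, 0.0669, 0.2667]
wrist_force: [0.3, -0.3, -2.1]
gripper_width: 0.428
gripper_force: 50.9
wrist_force: [0.6, 0.3, -1.5]
gripper_width: 0.432
gripper_force: 51.0
pos [0.5037 0.0684 0.2681] shift [ 0.001  0.008 -0.01 ] turn [-0.003  0.001  0.   ] t 19.9
pos [0.5037 0.0684 0.2681] shift [0.001 0.009 0.225] turn [-0.003  0.001  0.   ] t 19.9
pos [0.5037 0.0684 0.2681] shift [0.001 0.009 0.24 ] turn [-0.003  0.001  0.   ] t 19.9
```

Descend to 5 mm off the face, then in 1 mm steps until touch.

```bash
P='python3 -m pendant'
$P '[{"x":0,"y":0.009,"z":0.06,"ax":0,"ay":0,"az":0},{"x":0,"y":0.009,"z":0.12,"ax":0,"ay":0,"az":0},{"x":0,"y":0.009,"z":0.18,"ax":0,"ay":0,"az":0},{"x":0,"y":0.009,"z":0.21,"ax":0,"ay":0,"az":0},{"x":0,"y":0.009,"z":0.21,"ax":0,"ay":0,"az":0}]' | grep -E 'pos|wrist'
for i in 1 2 3 4 5 6 7 8 9 10 11 12; do $P '[{"x":0,"y":0,"z":0.005,"ax":0,"ay":0,"az":0},{"x":0,"y":0,"z":0.005,"ax":0,"ay":0,"az":0}]' > o.txt; grep -E 'pos|wrist' o.txt; awk -F'[][,]' '/wrist/{exit !($4>4)}' o.txt && break; done
python3 -c "
from h import *
rel(board(0,.052,0),RB)"
```

```text
tcp_pos: [0.5189, 0.0654, 0.2274]
wrist_force: [-0.7, -0.1, -2.1]
tcp_pos: [0.5197, 0.0654, 0.2282]
wrist_force: [-0.7, 0.2, -1.4]
tcp_pos: [0.52, 0.0653, 0.2274]
wrist_force: [0.5, 0.9, -0.9]
tcp_pos: [0.5203, 0.0652, 0.2262]
wrist_force: [-0.0, 0.7, -1.5]
tcp_pos: [0.5206, 0.0652, 0.2252]
wrist_force: [-0.6, 0.0, -2.0]
tcp_pos: [0.521, 0.0651, 0.2242]
wrist_force: [0.4, -0.6, -1.6]
tcp_pos: [0.5213, 0.0651, 0.2233]
wrist_force: [-0.2, -0.1, -0.8]
tcp_pos: [0.5213, 0.0651, 0.2231]
wrist_force: [-5.2, 0.5, 6.4]
pos [0.5213 0.0651 0.2231] shift [ 0.002  0.001 -0.002] turn [-0.002  0.001  0.001] t 21.85
```

```bash
P='python3 -m pendant'
$P '[{"x":0,"y":0,"z":0,"ax":0,"ay":0,"az":0},{"x":0,"y":0,"z":0,"ax":0,"ay":0,"az":0},{"x":0,"y":0,"z":0,"ax":0,"ay":0,"az":0}]' 0.3 | grep -E 'wrist|width'
$P '[{"x":0,"y":0,"z":-0.05,"ax":0,"ay":0,"az":0},{"x":0,"y":0,"z":-0.2,"ax":0,"ay":0,"az":0},{"x":0,"y":0,"z":-0.4,"ax":0,"ay":0,"az":0},{"x":0,"y":0,"z":-0.6,"ax":0,"ay":0,"az":0},{"x":0,"y":0,"z":-0.6,"ax":0,"ay":0,"az":0}]' 0 | grep -E 'wrist|width'
python3 - <<'E'
from h import *
p=np.array([.568,.2835,.33])
rel(p)
s=snap('side','side5'); t=snap('top','top5')
A=cv2.resize(s['pixels'][170:290,190:340],None,fx=2.6,fy=2.6,interpolation=cv2.INTER_CUBIC)
B=cv2.resize(t['pixels'][140:260,180:330],None,fx=2.6,fy=2.6,interpolation=cv2.INTER_CUBIC)
cv2.imwrite('pics/c5.png',np.hstack([A,B]))
E
```

```text
wrist_force: [0.9, -0.9, 0.4]
gripper_width: 0.698
wrist_force: [0.8, -0.0, -0.6]
gripper_width: 1.002
pos [0.4822 0.0728 0.3408] shift [1.112 0.204 0.133] turn [ 0.226  0.02  -0.111] t 22.65
```

View pics/c5.png

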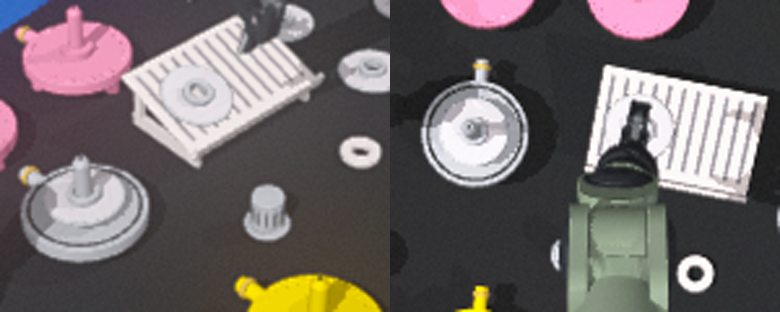

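```bash
P='python3 -m pendant'
$P '[{"x":0.1,"y":0.02,"z":0,"ax":0.08,"ay":0.007,"az":-0.04},{"x":0.3,"y":0.06,"z":0,"ax":0.16,"ay":0.014,"az":-0.08},{"x":0.5,"y":0.1,"z":0,"ax":0.226,"ay":0.02,"az":-0.111},{"x":0.7,"y":0.13,"z":0,"ax":0.226,"ay":0.02,"az":-0.111},{"x":0.9,"y":0.16,"z":0,"ax":0.226,"ay":0.02,"az":-0.111}]' | grep -E 'pos|force|width'
python3 -c "
from h import *
rel([.568,.2835,.28])"
```

```text
tcp_pos: [0.5436, 0.2456, 0.3436]
wrist_force: [1.3, -0.2, -0.6]
gripper_width: 1.0
gripper_force: 0.0
pos [0.5436 0.2456 0.3436] shift [0.19  0.126 0.316] turn [-0.008  0.001 -0.001] t 23.25
```

```bash
P='python3 -m pendant'
$P '[{"x":0.1,"y":0.07,"z":0,"ax":0,"ay":0,"az":0},{"x":0.19,"y":0.126,"z":0.06,"ax":0,"ay":0,"az":0},{"x":0.19,"y":0.126,"z":0.2,"ax":0,"ay":0,"az":0},{"x":0.19,"y":0.126,"z":0.31,"ax":0,"ay":0,"az":0},{"x":0.19,"y":0.126,"z":0.31,"ax":0,"ay":0,"az":0}]' | grep -E 'wrist'
$P '[{"x":0,"y":0,"z":0,"ax":0,"ay":0,"az":0},{"x":0,"y":0,"z":0,"ax":0,"ay":0,"az":0}]' | grep -E 'wrist'
python3 -c "
from h import *
rel([.568,.2835,.229])"
```

```text
wrist_force: [-0.1, -0.5, -0.0]
wrist_force: [-0.1, 0.8, 0.3]
pos [0.568  0.2823 0.2844] shift [0.006 0.002 0.277] turn [-0.005 -0.    -0.001] t 23.95
```

```bash
P='python3 -m pendant'
$P '[{"x":0.006,"y":0.002,"z":0.08,"ax":-0.004,"ay":0,"az":0},{"x":0.006,"y":0.002,"z":0.16,"ax":-0.004,"ay":0,"az":0},{"x":0.006,"y":0.002,"z":0.24,"ax":-0.004,"ay":0,"az":0},{"x":0.006,"y":0.002,"z":0.276,"ax":-0.004,"ay":0,"az":0},{"x":0.006,"y":0.002,"z":0.276,"ax":-0.004,"ay":0,"az":0}]' | grep -E 'pos|wrist'
$P '[{"x":0,"y":0,"z":0,"ax":0,"ay":0,"az":0},{"x":0,"y":0,"z":0,"ax":0,"ay":0,"az":0},{"x":0,"y":0,"z":0,"ax":0,"ay":0,"az":0},{"x":0,"y":0,"z":0,"ax":0,"ay":0,"az":0},{"x":0,"y":0,"z":0,"ax":0,"ay":0,"az":0}]' 1 50 | grep -E 'pos|force|width'
$P '[{"x":0,"y":0,"z":-0.03,"ax":0,"ay":0,"az":0},{"x":0,"y":0,"z":-0.06,"ax":0,"ay":0,"az":0},{"x":0,"y":0,"z":-0.1,"ax":0,"ay":0,"az":0},{"x":0,"y":0,"z":-0.16,"ax":0,"ay":0,"az":0},{"x":0,"y":0,"z":-0.24,"ax":0,"ay":0,"az":0}]' | grep -E 'pos|force|width'
$P '[{"x":0,"y":0,"z":-0.08,"ax":0,"ay":0,"az":0},{"x":0,"y":0,"z":-0.16,"ax":0,"ay":0,"az":0},{"x":0,"y":0,"z":-0.25,"ax":0,"ay":0,"az":0},{"x":0,"y":0,"z":-0.33,"ax":0,"ay":0,"az":0},{"x":0,"y":0,"z":-0.33,"ax":0,"ay":0,"az":0}]' | grep -E 'pos|force|width'
```

```text
tcp_pos: [0.5673, 0.2833, 0.2284]
wrist_force: [-0.7, -0.8, -0.1]
tcp_pos: [0.5681, 0.2836, 0.2298]
wrist_force: [-0.7, 0.1, 6.0]
gripper_width: 0.429
gripper_force: 50.2
tcp_pos: [0.5681, 0.2833, 0.2764]
wrist_force: [5.2, -0.1, -5.6]
gripper_width: 0.429
gripper_force: 50.9
tcp_pos: [0.5679, 0.2838, 0.3448]
wrist_force: [0.5, 0.4, -1.9]
gripper_width: 0.428
gripper_force: 51.2
```

```bash
P='python3 -m pendant'
$P '[{"x":-0.15,"y":-0.03,"z":0,"ax":0,"ay":0,"az":0},{"x":-0.36,"y":-0.08,"z":0,"ax":0,"ay":0,"az":0},{"x":-0.58,"y":-0.15,"z":0,"ax":0,"ay":0,"az":0},{"x":-0.8,"y":-0.2,"z":0,"ax":0,"ay":0,"az":0},{"x":-1,"y":-0.25,"z":0,"ax":0,"ay":0,"az":0}]' | grep -E 'pos|force|width'
$P '[{"x":-0.2,"y":-0.05,"z":0,"ax":-0.06,"ay":-0.005,"az":0.03},{"x":-0.4,"y":-0.1,"z":0.05,"ax":-0.12,"ay":-0.01,"az":0.06},{"x":-0.55,"y":-0.15,"z":0.1,"ax":-0.17,"ay":-0.015,"az":0.09},{"x":-0.6,"y":-0.16,"z":0.2,"ax":-0.22,"ay":-0.02,"az":0.107},{"x":-0.6,"y":-0.16,"z":0.3,"ax":-0.22,"ay":-0.02,"az":0.107}]' | grep -E 'pos|force|width'
$P '[{"x":0,"y":0,"z":0,"ax":0,"ay":0,"az":0},{"x":0,"y":0,"z":0,"ax":0,"ay":0,"az":0}]' | grep -E 'force|width'
python3 - <<'E'
from h import *
for h in (.05,.006): rel(board(.0,-.052,h),RB)
E
```

```text
tcp_pos: [0.516, 0.082, 0.3416]
wrist_force: [1.2, -0.9, -1.7]
gripper_width: 0.43
gripper_force: 51.2
tcp_pos: [0.4832, -0.0376, 0.2817]
wrist_force: [0.1, 0.2, -1.7]
gripper_width: 0.428
gripper_force: 51.3
wrist_force: [0.3, -0.8, -0.8]
gripper_width: 0.425
gripper_force: 51.3
pos [ 0.4847 -0.0362  0.2822] shift [ 0.013 -0.014  0.057] turn [-0.006  0.     0.004] t 27.15
pos [ 0.4847 -0.0362  0.2822] shift [ 0.013 -0.012  0.277] turn [-0.006  0.     0.004] t 27.15
```

```bash
P='python3 -m pendant'
$P '[{"x":0.005,"y":-0.01,"z":0.06,"ax":-0.005,"ay":0,"az":0.004},{"x":0.005,"y":-0.01,"z":0.14,"ax":-0.005,"ay":0,"az":0.004},{"x":0.005,"y":-0.01,"z":0.21,"ax":-0.005,"ay":0,"az":0.004},{"x":0.005,"y":-0.01,"z":0.265,"ax":-0.005,"ay":0,"az":0.004},{"x":0.005,"y":-0.01,"z":0.275,"ax":-0.005,"ay":0,"az":0.004}]' | grep -E 'pos|wrist'
for i in 1 2 3 4 5 6 7 8 9 10 11 12; do $P '[{"x":0,"y":0,"z":0.005,"ax":0,"ay":0,"az":0},{"x":0,"y":0,"z":0.005,"ax":0,"ay":0,"az":0}]' > o.txt; awk -F'[][,]' '/wrist/{exit !($4>4)}' o.txt && break; done; cat o.txt
python3 -c "
from h import *
rel(board(0,-.052,0),RB)"
```

```text
tcp_pos: [0.5023, -0.0381, 0.2298]
wrist_force: [-0.7, 0.8, -0.8]
t: 29.25
tcp_pos: [0.5042, -0.0388, 0.2236]
tool_rot: [[0.176, 0.924, 0.339], [0.984, -0.165, -0.061], [-0.001, 0.344, -0.939]]
wrist_force: [-7.2, 1.0, 10.5]
gripper_width: 0.43
gripper_force: 52.8
pos [ 0.5042 -0.0388  0.2236] shift [ 0.008 -0.007 -0.002] turn [0.001 0.    0.   ] t 29.25
```

```bash
P='python3 -m pendant'
$P '[{"x":0,"y":0,"z":0,"ax":0,"ay":0,"az":0},{"x":0,"y":0,"z":0,"ax":0,"ay":0,"az":0},{"x":0,"y":0,"z":0,"ax":0,"ay":0,"az":0}]' 0.3 | grep -E 'wrist|width'
$P '[{"x":0,"y":0,"z":-0.05,"ax":0,"ay":0,"az":0},{"x":0,"y":0,"z":-0.2,"ax":0,"ay":0,"az":0},{"x":0,"y":0,"z":-0.4,"ax":0.07,"ay":0,"az":0},{"x":0,"y":0,"z":-0.55,"ax":0.15,"ay":0.01,"az":-0.05},{"x":0,"y":0,"z":-0.55,"ax":0.22,"ay":0.02,"az":-0.11}]' 0 | grep -E 'wrist|width'
$P '[{"x":0,"y":0,"z":0,"ax":0,"ay":0,"az":0}]' | grep -E 'wrist|width'
python3 - <<'E'
from h import *
rel([.458,-.194,.25])
s=snap('side','side6'); t=snap('top','top6')
A=cv2.resize(s['pixels'][140:270,190:390],None,fx=2,fy=2,interpolation=cv2.INTER_CUBIC)
B=cv2.resize(t['pixels'][140:270,220:420],None,fx=2,fy=2,interpolation=cv2.INTER_CUBIC)
cv2.imwrite('pics/c6.png',np.hstack([A,B]))
E
```

```text
wrist_force: [1.0, -0.0, 0.0]
gripper_width: 0.699
wrist_force: [1.0, -0.7, -1.2]
gripper_width: 0.997
wrist_force: [1.1, -0.7, -0.9]
gripper_width: 1.002
pos [ 0.4683 -0.0325  0.3279] shift [-0.808 -0.048  0.39 ] turn [ 0.014  0.001 -0.01 ] t 30.15
```

View pics/c6.png

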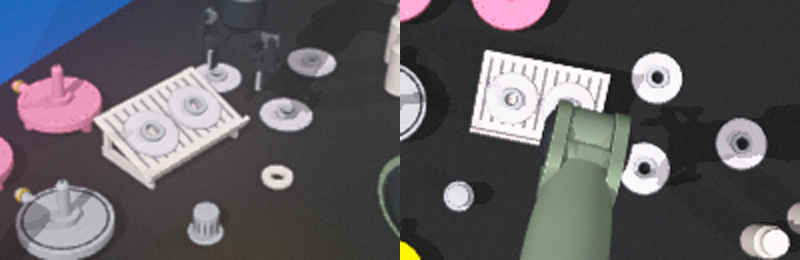

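```bash
P='python3 -m pendant'
$P '[{"x":-0.15,"y":-0.01,"z":0,"ax":0.014,"ay":0,"az":-0.01},{"x":-0.35,"y":-0.03,"z":0.05,"ax":0.014,"ay":0,"az":-0.01},{"x":-0.55,"y":-0.05,"z":0.15,"ax":0.014,"ay":0,"az":-0.01},{"x":-0.75,"y":-0.05,"z":0.25,"ax":0.014,"ay":0,"az":-0.01},{"x":-0.81,"y":-0.05,"z":0.35,"ax":0.014,"ay":0,"az":-0.01}]' | grep -E 'wrist'
$P '[{"x":0,"y":0,"z":0,"ax":0,"ay":0,"az":0},{"x":0,"y":0,"z":0,"ax":0,"ay":0,"az":0}]' | grep -E 'wrist'
python3 - <<'E'
from h import *
rel([.457,-.1935,.177])
s=snap('side','side7')
def c(im,x,y,w,h,th):
    g=cv2.cvtColor(im['pixels'],cv2.COLOR_BGR2GRAY)[y:y+h,x:x+w]; m=cv2.moments((g>th).astype(np.uint8)); return m['m10']/m['m00']+x,m['m01']/m['m00']+y
t=load('top6')
for n,im,b in (('C',t,(334,164,30,30)),('B',t,(376,197,30,30)),('Bs',load('side6'),(332,160,30,20)),('As',load('side6'),(317,186,32,23))):
    u=c(im,*b,110); print(n,np.round(u,1),plane(im,*u,.005).round(4))
E
```

```text
wrist_force: [1.3, 0.3, 0.4]
wrist_force: [0.2, -0.1, 0.3]
pos [ 0.4555 -0.1936  0.2553] shift [0.001 0.009 0.391] turn [-0.002  0.    -0.   ] t 30.95
C [347.9 178.5] [ 0.6283 -0.2171  0.005 ]
B [390.1 211.6] [ 0.5066 -0.3758  0.005 ]
Bs [345.5 170.7] [ 0.5035 -0.3751  0.005 ]
As [332.4 197. ] [ 0.4558 -0.1921  0.005 ]
```

```bash
P='python3 -m pendant'
$P '[{"x":0.002,"y":0.009,"z":0.1,"ax":-0.002,"ay":0,"az":0},{"x":0.002,"y":0.009,"z":0.2,"ax":-0.002,"ay":0,"az":0},{"x":0.002,"y":0.009,"z":0.3,"ax":-0.002,"ay":0,"az":0},{"x":0.002,"y":0.009,"z":0.38,"ax":-0.002,"ay":0,"az":0},{"x":0.002,"y":0.009,"z":0.391,"ax":-0.002,"ay":0,"az":0}]' | grep -E 'pos|wrist'
$P '[{"x":0,"y":0,"z":0,"ax":0,"ay":0,"az":0},{"x":0,"y":0,"z":0,"ax":0,"ay":0,"az":0},{"x":0,"y":0,"z":0,"ax":0,"ay":0,"az":0},{"x":0,"y":0,"z":0,"ax":0,"ay":0,"az":0},{"x":0,"y":0,"z":0,"ax":0,"ay":0,"az":0}]' 1 50 | grep -E 'pos|force|width'
$P '[{"x":0,"y":0,"z":-0.05,"ax":0,"ay":0,"az":0},{"x":0,"y":0,"z":-0.2,"ax":0,"ay":0,"az":0},{"x":0,"y":0,"z":-0.42,"ax":0,"ay":0,"az":0},{"x":0,"y":0,"z":-0.65,"ax":0,"ay":0,"az":0},{"x":0,"y":0,"z":-0.85,"ax":0,"ay":0,"az":0}]' | grep -E 'pos|force|width'
python3 -c "
from h import *
rel([.568,.2835,.32])"
```

```text
tcp_pos: [0.4577, -0.1924, 0.1773]
wrist_force: [-0.8, -0.2, 0.2]
tcp_pos: [0.4586, -0.1941, 0.1794]
wrist_force: [-2.1, 1.9, 9.1]
gripper_width: 0.43
gripper_force: 49.1
tcp_pos: [0.4574, -0.1935, 0.3507]
wrist_force: [1.1, -0.5, -2.3]
gripper_width: 0.425
gripper_force: 50.8
pos [ 0.4574 -0.1935  0.3507] shift [2.385 0.554 0.149] turn [0.002 0.001 0.   ] t 32.5
```

```bash
P='python3 -m pendant'
$P '[{"x":0.1,"y":0.02,"z":0,"ax":0,"ay":0,"az":0},{"x":0.25,"y":0.06,"z":0,"ax":0,"ay":0,"az":0},{"x":0.45,"y":0.1,"z":0,"ax":0,"ay":0,"az":0},{"x":0.67,"y":0.15,"z":0,"ax":0,"ay":0,"az":0},{"x":0.9,"y":0.2,"z":0,"ax":0,"ay":0,"az":0}]' | grep -E 'force|width'
$P '[{"x":0.2,"y":0.04,"z":0,"ax":0,"ay":0,"az":0},{"x":0.4,"y":0.08,"z":0,"ax":0,"ay":0,"az":0},{"x":0.6,"y":0.12,"z":0,"ax":0,"ay":0,"az":0},{"x":0.8,"y":0.17,"z":0,"ax":0,"ay":0,"az":0},{"x":0.97,"y":0.22,"z":0,"ax":0,"ay":0,"az":0}]' | grep -E 'force|width'
$P '[{"x":0.18,"y":0.04,"z":0,"ax":0,"ay":0,"az":0},{"x":0.34,"y":0.08,"z":0,"ax":0,"ay":0,"az":0},{"x":0.45,"y":0.11,"z":0.03,"ax":0,"ay":0,"az":0},{"x":0.51,"y":0.13,"z":0.08,"ax":0,"ay":0,"az":0},{"x":0.51,"y":0.13,"z":0.14,"ax":0,"ay":0,"az":0}]' | grep -E 'force|width'
$P '[{"x":0,"y":0,"z":0,"ax":0,"ay":0,"az":0},{"x":0,"y":0,"z":0,"ax":0,"ay":0,"az":0},{"x":0,"y":0,"z":0,"ax":0,"ay":0,"az":0}]' | grep -E 'force|width'
python3 - <<'E'
from h import *
rel([.568,.2835,.303])
s=snap('side','side8')
cv2.imwrite('pics/c8.png',cv2.resize(s['pixels'][180:280,160:290],None,fx=5,fy=5,interpolation=cv2.INTER_CUBIC))
E
```

```text
wrist_force: [1.2, -0.0, -1.9]
gripper_width: 0.427
gripper_force: 50.8
wrist_force: [0.9, -0.0, -2.5]
gripper_width: 0.424
gripper_force: 50.8
wrist_force: [0.0, 0.4, -2.0]
gripper_width: 0.424
gripper_force: 50.8
wrist_force: [0.5, 0.3, -1.7]
gripper_width: 0.425
gripper_force: 50.8
pos [0.5674 0.2813 0.3196] shift [0.011 0.003 0.083] turn [ 0.001  0.001 -0.   ] t 34.3
```

View pics/c8.png

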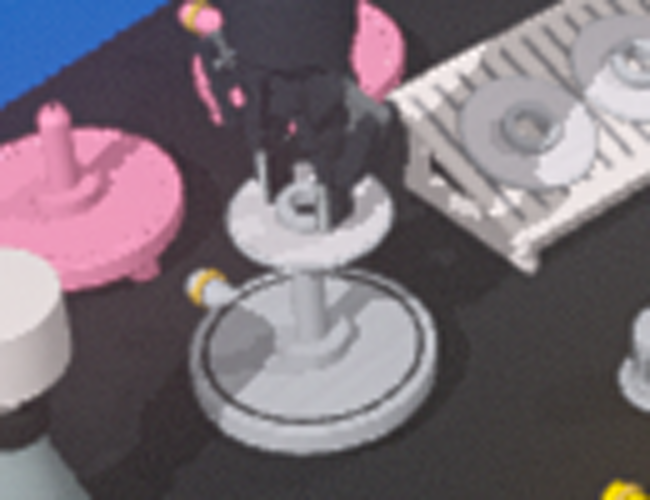

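```bash
P='python3 -m pendant'
$P '[{"x":0.011,"y":0.003,"z":0.05,"ax":0,"ay":0,"az":0},{"x":0.011,"y":0.003,"z":0.1,"ax":0,"ay":0,"az":0},{"x":0.011,"y":0.003,"z":0.12,"ax":0,"ay":0,"az":0},{"x":0.011,"y":0.003,"z":0.12,"ax":0,"ay":0,"az":0},{"x":0.011,"y":0.003,"z":0.12,"ax":0,"ay":0,"az":0}]' | grep -E 'pos|wrist'
for i in $(seq 16); do $P '[{"x":0,"y":0,"z":0.012,"ax":0,"ay":0,"az":0},{"x":0,"y":0,"z":0.02,"ax":0,"ay":0,"az":0}]' > o.txt; grep -E 'pos|wrist' o.txt|tr '\n' ' ';echo; awk -F'[][,]' '/wrist/{exit !($4>6)}' o.txt && break; done
```

```text
tcp_pos: [0.5679, 0.2846, 0.295]
wrist_force: [0.6, -0.7, -1.9]
tcp_pos: [0.5681, 0.2847, 0.2914] wrist_force: [-0.4, 0.6, -1.7] 
tcp_pos: [0.568, 0.2846, 0.2871] wrist_force: [-0.4, -0.1, -1.5] 
tcp_pos: [0.568, 0.2846, 0.283] wrist_force: [1.5, -0.7, -2.5] 
tcp_pos: [0.568, 0.2846, 0.2791] wrist_force: [-0.4, 0.7, -3.0] 
tcp_pos: [0.568, 0.2846, 0.2751] wrist_force: [-0.2, -0.4, -2.3] 
tcp_pos: [0.568, 0.2846, 0.2711] wrist_force: [0.2, 1.0, -2.0] 
tcp_pos: [0.568, 0.2846, 0.2671] wrist_force: [0.6, 0.1, -2.4] 
tcp_pos: [0.568, 0.2846, 0.263] wrist_force: [0.5, 0.7, -2.2] 
tcp_pos: [0.568, 0.2845, 0.2591] wrist_force: [-0.1, 0.6, -2.1] 
tcp_pos: [0.568, 0.2846, 0.2551] wrist_force: [0.7, 0.7, -1.9] 
tcp_pos: [0.568, 0.2845, 0.2511] wrist_force: [0.1, 0.5, -1.7] 
tcp_pos: [0.5681, 0.2846, 0.2471] wrist_force: [0.6, 0.9, -1.3] 
tcp_pos: [0.5681, 0.2845, 0.2431] wrist_force: [0.2, 0.4, -2.0] 
tcp_pos: [0.5681, 0.2845, 0.2391] wrist_force: [-0.2, -0.4, -1.5] 
tcp_pos: [0.5681, 0.2845, 0.2351] wrist_force: [0.7, -0.2, -1.9] 
tcp_pos: [0.5681, 0.2845, 0.2314] wrist_force: [-3.3, 0.3, 11.1]
```

```bash
P='python3 -m pendant'
$P '[{"x":0,"y":0,"z":0,"ax":0,"ay":0,"az":0},{"x":0,"y":0,"z":0,"ax":0,"ay":0,"az":0},{"x":0,"y":0,"z":0,"ax":0,"ay":0,"az":0}]' 0.2 | grep -E 'wrist|width'
$P '[{"x":0,"y":0,"z":-0.1,"ax":0,"ay":0,"az":0},{"x":0,"y":0,"z":-0.25,"ax":0,"ay":0,"az":0},{"x":0,"y":0,"z":-0.42,"ax":0,"ay":0,"az":0},{"x":-0.1,"y":0,"z":-0.58,"ax":0,"ay":0,"az":0},{"x":-0.25,"y":0,"z":-0.6,"ax":0,"ay":0,"az":0}]' 0 | grep -E 'wrist|width'
$P '[{"x":-0.2,"y":0,"z":0,"ax":0,"ay":0,"az":0},{"x":-0.4,"y":0,"z":0,"ax":0,"ay":0,"az":0},{"x":-0.6,"y":0.05,"z":0,"ax":0,"ay":0,"az":0},{"x":-0.8,"y":0.1,"z":0,"ax":0,"ay":0,"az":0},{"x":-1,"y":0.1,"z":0,"ax":0,"ay":0,"az":0}]' | grep -E 'wrist|width'
python3 - <<'E'
from h import *
t=snap('top','top9'); s=snap('side','side9')
def comps(im,th,z):
    g=cv2.cvtColor(im['pixels'],cv2.COLOR_BGR2GRAY); n,l,st,ce=cv2.connectedComponentsWithStats((g>th).astype(np.uint8))
    for i in range(1,n):
        p=plane(im,*ce[i],z)
        if 60<st[i,4]<700 and .2<p[0]<.75 and -.5<p[1]<.3: print(st[i].tolist(),ce[i].round(1),p.round(4)[:2])
comps(t,90,.005);print();comps(s,110,.005)
rel([.627,-.2175,.25])
E
```

```text
wrist_force: [-0.5, -0.1, 0.4]
gripper_width: 0.798
wrist_force: [1.1, 0.2, -0.7]
gripper_width: 1.004
wrist_force: [0.6, -0.4, -0.5]
gripper_width: 0.999
[336, 166, 25, 26, 484] [347.9 178.5] [ 0.6283 -0.2171]
[378, 199, 26, 26, 509] [390.2 211.6] [ 0.5066 -0.3761]
[242, 230, 15, 16, 187] [248.8 237.8] [0.4003 0.1498]
[390, 252, 25, 18, 344] [401.9 260.4] [ 0.3259 -0.4192]

[382, 158, 11, 30, 175] [386.1 176.1] [ 0.3572 -0.4375]
[334, 164, 24, 14, 276] [345.3 170.5] [ 0.5048 -0.3757]
[321, 222, 16, 13, 158] [328.2 228. ] [ 0.3776 -0.0323]
[284, 241, 18, 22, 283] [292.3 251.9] [0.4084 0.1355]
pos [0.5884 0.0303 0.3519] shift [-1.236  0.199  0.514] turn [ 0.001  0.002 -0.003] t 39.45
```

```bash
P='python3 -m pendant'
$P '[{"x":-0.2,"y":0.05,"z":0,"ax":0,"ay":0,"az":0},{"x":-0.4,"y":0.1,"z":0,"ax":0,"ay":0,"az":0},{"x":-0.6,"y":0.15,"z":0,"ax":0,"ay":0,"az":0},{"x":-0.8,"y":0.2,"z":0.03,"ax":0,"ay":0,"az":0},{"x":-1,"y":0.2,"z":0.08,"ax":0,"ay":0,"az":0}]' | grep -E 'wrist|width'
$P '[{"x":-0.15,"y":0,"z":0.1,"ax":0,"ay":0,"az":0},{"x":-0.235,"y":0,"z":0.2,"ax":0,"ay":0,"az":0},{"x":-0.235,"y":0,"z":0.3,"ax":0,"ay":0,"az":0},{"x":-0.235,"y":0,"z":0.36,"ax":0,"ay":0,"az":0},{"x":-0.235,"y":0,"z":0.38,"ax":0,"ay":0,"az":0}]' | grep -E 'wrist|width'
$P '[{"x":0,"y":0,"z":0,"ax":0,"ay":0,"az":0},{"x":0,"y":0,"z":0,"ax":0,"ay":0,"az":0}]' | grep -E 'wrist'
python3 - <<'E'
from h import *
rel([.628,-.2173,.178])
E
```

```text
wrist_force: [0.3, -0.0, 0.5]
gripper_width: 0.999
wrist_force: [0.8, -0.4, -0.0]
gripper_width: 1.0
wrist_force: [0.8, -0.2, 0.1]
pos [ 0.629  -0.2118  0.2612] shift [-0.026 -0.006  0.416] turn [0.002 0.001 0.001] t 40.65
```

```bash
P='python3 -m pendant'
$P '[{"x":-0.026,"y":-0.006,"z":0.1,"ax":0.002,"ay":0,"az":0},{"x":-0.026,"y":-0.006,"z":0.2,"ax":0.002,"ay":0,"az":0},{"x":-0.026,"y":-0.006,"z":0.3,"ax":0.002,"ay":0,"az":0},{"x":-0.026,"y":-0.006,"z":0.38,"ax":0.002,"ay":0,"az":0},{"x":-0.026,"y":-0.006,"z":0.416,"ax":0.002,"ay":0,"az":0}]' | grep -E 'pos|wrist'
$P '[{"x":0,"y":0,"z":0,"ax":0,"ay":0,"az":0},{"x":0,"y":0,"z":0,"ax":0,"ay":0,"az":0},{"x":0,"y":0,"z":0,"ax":0,"ay":0,"az":0},{"x":0,"y":0,"z":0,"ax":0,"ay":0,"az":0},{"x":0,"y":0,"z":0,"ax":0,"ay":0,"az":0}]' 1 50 | grep -E 'pos|force|width'
$P '[{"x":0,"y":0,"z":-0.05,"ax":0,"ay":0,"az":0},{"x":0,"y":0,"z":-0.2,"ax":0,"ay":0,"az":0},{"x":0,"y":0,"z":-0.42,"ax":0,"ay":0,"az":0},{"x":0,"y":0,"z":-0.65,"ax":0,"ay":0,"az":0},{"x":0,"y":0,"z":-0.85,"ax":0,"ay":0,"az":0}]' | grep -E 'pos|force|width'
python3 -c "
from h import *
rel([.568,.2845,.32])"
```

```text
tcp_pos: [0.6273, -0.2173, 0.1761]
wrist_force: [-0.4, -0.7, -0.8]
tcp_pos: [0.6282, -0.218, 0.1788]
wrist_force: [0.0, 0.8, 5.3]
gripper_width: 0.438
gripper_force: 49.6
tcp_pos: [0.6275, -0.2174, 0.3497]
wrist_force: [0.8, 0.3, -2.7]
gripper_width: 0.433
gripper_force: 50.6
pos [ 0.6275 -0.2174  0.3497] shift [ 2.51  -0.295  0.144] turn [-0.001  0.001  0.001] t 42.15
```

```bash
P='python3 -m pendant'
$P '[{"x":0.1,"y":0,"z":0,"ax":0,"ay":0,"az":0},{"x":0.25,"y":-0.02,"z":0,"ax":0,"ay":0,"az":0},{"x":0.45,"y":-0.05,"z":0,"ax":0,"ay":0,"az":0},{"x":0.67,"y":-0.08,"z":0,"ax":0,"ay":0,"az":0},{"x":0.9,"y":-0.1,"z":0,"ax":0,"ay":0,"az":0}]' | grep -E 'force|width'
$P '[{"x":0.2,"y":-0.02,"z":0,"ax":0,"ay":0,"az":0},{"x":0.4,"y":-0.05,"z":0,"ax":0,"ay":0,"az":0},{"x":0.6,"y":-0.08,"z":0,"ax":0,"ay":0,"az":0},{"x":0.8,"y":-0.1,"z":0,"ax":0,"ay":0,"az":0},{"x":0.97,"y":-0.12,"z":0,"ax":0,"ay":0,"az":0}]' | grep -E 'force|width'
$P '[{"x":0.2,"y":-0.02,"z":0,"ax":0,"ay":0,"az":0},{"x":0.4,"y":-0.05,"z":0,"ax":0,"ay":0,"az":0},{"x":0.55,"y":-0.07,"z":0.03,"ax":0,"ay":0,"az":0},{"x":0.63,"y":-0.075,"z":0.08,"ax":0,"ay":0,"az":0},{"x":0.63,"y":-0.075,"z":0.14,"ax":0,"ay":0,"az":0}]' | grep -E 'force|width'
$P '[{"x":0,"y":0,"z":0,"ax":0,"ay":0,"az":0},{"x":0,"y":0,"z":0,"ax":0,"ay":0,"az":0},{"x":0,"y":0,"z":0,"ax":0,"ay":0,"az":0}]' | grep -E 'force|width'
python3 - <<'E'
from h import *
rel([.568,.2845,.296])
E
```

```text
wrist_force: [0.4, 0.6, -2.2]
gripper_width: 0.439
gripper_force: 50.6
wrist_force: [0.7, -0.0, -2.6]
gripper_width: 0.44
gripper_force: 50.6
wrist_force: [0.7, -1.1, -2.5]
gripper_width: 0.434
gripper_force: 50.6
wrist_force: [0.5, -0.9, -2.1]
gripper_width: 0.434
gripper_force: 50.6
pos [0.5687 0.2812 0.3185] shift [ 0.017 -0.003  0.112] turn [-0.001  0.001 -0.001] t 43.95
```

```bash
P='python3 -m pendant'
$P '[{"x":0.016,"y":-0.003,"z":0.05,"ax":0,"ay":0,"az":0},{"x":0.016,"y":-0.003,"z":0.1,"ax":0,"ay":0,"az":0},{"x":0.016,"y":-0.003,"z":0.112,"ax":0,"ay":0,"az":0},{"x":0.016,"y":-0.003,"z":0.112,"ax":0,"ay":0,"az":0},{"x":0.016,"y":-0.003,"z":0.112,"ax":0,"ay":0,"az":0}]' | grep -E 'pos|wrist'
for i in $(seq 14); do $P '[{"x":0,"y":0,"z":0.012,"ax":0,"ay":0,"az":0},{"x":0,"y":0,"z":0.02,"ax":0,"ay":0,"az":0}]' > o.txt; grep -E 'pos|wrist' o.txt|tr '\n' ' ';echo; awk -F'[][,]' '/wrist/{exit !($4>6)}' o.txt && break; done
```

```text
tcp_pos: [0.5676, 0.2856, 0.2958]
wrist_force: [0.8, -0.5, -1.3]
tcp_pos: [0.5677, 0.2857, 0.292] wrist_force: [-0.3, 0.5, -2.3] 
tcp_pos: [0.5675, 0.2856, 0.2877] wrist_force: [0.6, 0.5, -2.6] 
tcp_pos: [0.5678, 0.2856, 0.2838] wrist_force: [1.0, 0.5, -0.4] 
tcp_pos: [0.5679, 0.2855, 0.2799] wrist_force: [1.9, 0.0, -1.8] 
tcp_pos: [0.5679, 0.2855, 0.2759] wrist_force: [1.9, -0.6, -0.0] 
tcp_pos: [0.5678, 0.2855, 0.2719] wrist_force: [3.5, -1.0, -0.8] 
tcp_pos: [0.5678, 0.2855, 0.2679] wrist_force: [2.6, -0.9, -0.4] 
tcp_pos: [0.5678, 0.2856, 0.2639] wrist_force: [4.3, -1.5, -0.0] 
tcp_pos: [0.5678, 0.2855, 0.2599] wrist_force: [4.2, -0.8, 0.2] 
tcp_pos: [0.5678, 0.2855, 0.2559] wrist_force: [4.4, -1.5, 0.6] 
tcp_pos: [0.5678, 0.2855, 0.2519] wrist_force: [5.3, -1.1, 1.2] 
tcp_pos: [0.5678, 0.2855, 0.2479] wrist_force: [5.1, -1.3, 0.0] 
tcp_pos: [0.5678, 0.2855, 0.2439] wrist_force: [4.7, -3.2, 3.5] 
tcp_pos: [0.5677, 0.2855, 0.2435] wrist_force: [-4.2, -6.1, 32.4]
```

```bash
P='python3 -m pendant'
$P '[{"x":0,"y":0,"z":-0.006,"ax":0,"ay":0,"az":0},{"x":0,"y":0,"z":-0.006,"ax":0,"ay":0,"az":0}]' | grep -E 'wrist|width'
$P '[{"x":0,"y":0,"z":0,"ax":0,"ay":0,"az":0},{"x":0,"y":0,"z":0,"ax":0,"ay":0,"az":0},{"x":0,"y":0,"z":0,"ax":0,"ay":0,"az":0}]' 0.2 | grep -E 'wrist|width'
$P '[{"x":0,"y":0,"z":-0.1,"ax":0,"ay":0,"az":0},{"x":0,"y":0,"z":-0.25,"ax":0,"ay":0,"az":0},{"x":0,"y":0,"z":-0.42,"ax":0,"ay":0,"az":0},{"x":-0.1,"y":0,"z":-0.55,"ax":0,"ay":0,"az":0},{"x":-0.3,"y":0,"z":-0.55,"ax":0,"ay":0,"az":0}]' 0 | grep -E 'wrist|width'
$P '[{"x":-0.2,"y":0,"z":0,"ax":0,"ay":0,"az":0},{"x":-0.4,"y":0,"z":0,"ax":0,"ay":0,"az":0},{"x":-0.6,"y":0,"z":0,"ax":0,"ay":0,"az":0},{"x":-0.8,"y":0,"z":0,"ax":0,"ay":0,"az":0},{"x":-1,"y":0,"z":0,"ax":0,"ay":0,"az":0}]' | grep -E 'wrist|width'
$P '[{"x":-0.2,"y":0,"z":0,"ax":0,"ay":0,"az":0},{"x":-0.4,"y":0,"z":0,"ax":0,"ay":0,"az":0},{"x":-0.6,"y":0,"z":0,"ax":0,"ay":0,"az":0},{"x":-0.8,"y":-0.05,"z":0,"ax":0,"ay":0,"az":0},{"x":-1,"y":-0.1,"z":0,"ax":0,"ay":0,"az":0}]' | grep -E 'wrist|width'
cat >> h.py <<'E'
def comps(im,th,z):
    g=cv2.cvtColor(im['pixels'],cv2.COLOR_BGR2GRAY); n,l,st,ce=cv2.connectedComponentsWithStats((g>th).astype(np.uint8))
    for i in range(1,n):
        p=plane(im,*ce[i],z)
        if 60<st[i,4]<700 and .2<p[0]<.75 and -.5<p[1]<.3: print(st[i].tolist(),ce[i].round(1),p.round(4)[:2])
E
python3 - <<'E'
from h import *
t=snap('top','top10'); s=snap('side','side10')
comps(t,90,.005);print();comps(s,110,.005)
rel([.5068,-.376,.25])
cv2.imwrite('pics/c10.png',np.hstack([cv2.resize(im['pixels'][y:y+100,x:x+130],None,fx=3,fy=3,interpolation=cv2.INTER_CUBIC) for im,x,y in((s,160,190),(t,170,140))]))
E
```

```text
wrist_force: [-0.8, -1.5, 16.4]
gripper_width: 0.437
wrist_force: [-0.4, 0.4, 0.1]
gripper_width: 0.802
wrist_force: [0.9, 0.1, 0.7]
gripper_width: 0.996
wrist_force: [0.4, -0.3, 0.1]
gripper_width: 1.002
wrist_force: [0.3, 0.1, 0.1]
gripper_width: 1.004
[242, 230, 15, 16, 187] [248.9 237.7] [0.4005 0.1496]
[290, 238, 15, 15, 151] [296.9 244.9] [ 0.3768 -0.0287]
[390, 252, 25, 18, 344] [401.8 260.3] [ 0.326 -0.419]

[334, 164, 24, 14, 273] [345.4 170.6] [ 0.5045 -0.3754]
[321, 222, 16, 13, 158] [328.2 228. ] [ 0.3776 -0.0323]
[284, 241, 18, 22, 284] [292.4 252. ] [0.4083 0.1356]
pos [ 0.5468 -0.1782  0.351 ] shift [-0.989 -0.193  0.508] turn [-0.002  0.001 -0.003] t 49.35
```

View pics/c10.png

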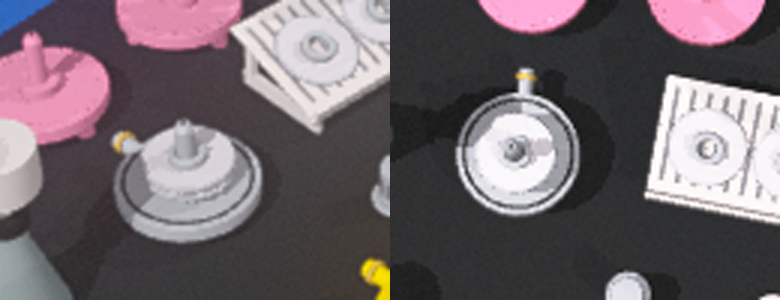

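```bash
P='python3 -m pendant'
$P '[{"x":-0.2,"y":-0.05,"z":0,"ax":0,"ay":0,"az":0},{"x":-0.4,"y":-0.1,"z":0,"ax":0,"ay":0,"az":0},{"x":-0.6,"y":-0.15,"z":0.05,"ax":0,"ay":0,"az":0},{"x":-0.8,"y":-0.193,"z":0.1,"ax":0,"ay":0,"az":0},{"x":-0.97,"y":-0.193,"z":0.2,"ax":0,"ay":0,"az":0}]' | grep -E 'wrist|width'
$P '[{"x":-0.02,"y":0,"z":0.1,"ax":0,"ay":0,"az":0},{"x":-0.02,"y":0,"z":0.2,"ax":0,"ay":0,"az":0},{"x":-0.02,"y":0,"z":0.25,"ax":0,"ay":0,"az":0},{"x":-0.02,"y":0,"z":0.25,"ax":0,"ay":0,"az":0},{"x":-0.02,"y":0,"z":0.25,"ax":0,"ay":0,"az":0}]' | grep -E 'wrist'
python3 - <<'E'
from h import *
rel([.5066,-.376,.1782])
E
```

```text
wrist_force: [0.8, -0.3, 0.2]
gripper_width: 1.0
wrist_force: [0.5, 0.2, 0.3]
pos [ 0.5099 -0.3719  0.2625] shift [-0.02  -0.016  0.422] turn [-0.001  0.001  0.001] t 50.35
```

```bash
P='python3 -m pendant'
$P '[{"x":-0.02,"y":-0.016,"z":0.1,"ax":0,"ay":0,"az":0},{"x":-0.02,"y":-0.016,"z":0.2,"ax":0,"ay":0,"az":0},{"x":-0.02,"y":-0.016,"z":0.3,"ax":0,"ay":0,"az":0},{"x":-0.02,"y":-0.016,"z":0.39,"ax":0,"ay":0,"az":0},{"x":-0.02,"y":-0.016,"z":0.422,"ax":0,"ay":0,"az":0}]' | grep -E 'pos|wrist'
$P '[{"x":0,"y":0,"z":0,"ax":0,"ay":0,"az":0},{"x":0,"y":0,"z":0,"ax":0,"ay":0,"az":0},{"x":0,"y":0,"z":0,"ax":0,"ay":0,"az":0},{"x":0,"y":0,"z":0,"ax":0,"ay":0,"az":0},{"x":0,"y":0,"z":0,"ax":0,"ay":0,"az":0}]' 1 50 | grep -E 'pos|force|width'
$P '[{"x":0,"y":0,"z":-0.05,"ax":0,"ay":0,"az":0},{"x":0,"y":0,"z":-0.2,"ax":0,"ay":0,"az":0},{"x":0,"y":0,"z":-0.42,"ax":0,"ay":0,"az":0},{"x":0,"y":0,"z":-0.65,"ax":0,"ay":0,"az":0},{"x":0,"y":0,"z":-0.85,"ax":0,"ay":0,"az":0}]' | grep -E 'pos|force|width'
python3 -c "
from h import *
rel([.569,.284,.32])"
```

```text
tcp_pos: [0.5063, -0.3761, 0.1774]
wrist_force: [-0.3, -0.0, -0.1]
tcp_pos: [0.5068, -0.3771, 0.1799]
wrist_force: [-0.4, 1.8, 6.4]
gripper_width: 0.441
gripper_force: 49.3
tcp_pos: [0.5063, -0.3762, 0.3509]
wrist_force: [0.5, 0.7, -1.1]
gripper_width: 0.436
gripper_force: 50.6
pos [ 0.5063 -0.3762  0.3509] shift [3.301 0.317 0.146] turn [-0.     0.002  0.001] t 51.85
```

```bash
P='python3 -m pendant'
$P '[{"x":0.1,"y":0.01,"z":0,"ax":0,"ay":0,"az":0},{"x":0.25,"y":0.03,"z":0,"ax":0,"ay":0,"az":0},{"x":0.42,"y":0.05,"z":0,"ax":0,"ay":0,"az":0},{"x":0.6,"y":0.06,"z":0,"ax":0,"ay":0,"az":0},{"x":0.8,"y":0.08,"z":0,"ax":0,"ay":0,"az":0}]' | grep -E 'force|width'
$P '[{"x":0.2,"y":0.02,"z":0,"ax":0,"ay":0,"az":0},{"x":0.4,"y":0.04,"z":0,"ax":0,"ay":0,"az":0},{"x":0.6,"y":0.06,"z":0,"ax":0,"ay":0,"az":0},{"x":0.8,"y":0.08,"z":0,"ax":0,"ay":0,"az":0},{"x":1,"y":0.1,"z":0,"ax":0,"ay":0,"az":0}]' | grep -E 'force|width'
$P '[{"x":0.2,"y":0.02,"z":0,"ax":0,"ay":0,"az":0},{"x":0.4,"y":0.04,"z":0,"ax":0,"ay":0,"az":0},{"x":0.6,"y":0.06,"z":0,"ax":0,"ay":0,"az":0},{"x":0.75,"y":0.08,"z":0,"ax":0,"ay":0,"az":0},{"x":0.9,"y":0.09,"z":0,"ax":0,"ay":0,"az":0}]' | grep -E 'force|width'
$P '[{"x":0.2,"y":0.02,"z":0,"ax":0,"ay":0,"az":0},{"x":0.4,"y":0.04,"z":0,"ax":0,"ay":0,"az":0},{"x":0.55,"y":0.045,"z":0.03,"ax":0,"ay":0,"az":0},{"x":0.59,"y":0.045,"z":0.08,"ax":0,"ay":0,"az":0},{"x":0.59,"y":0.045,"z":0.13,"ax":0,"ay":0,"az":0}]' | grep -E 'force|width'
$P '[{"x":0,"y":0,"z":0,"ax":0,"ay":0,"az":0},{"x":0,"y":0,"z":0,"ax":0,"ay":0,"az":0},{"x":0,"y":0,"z":0,"ax":0,"ay":0,"az":0}]' | grep -E 'force|width'
python3 - <<'E'
from h import *
rel([.569,.284,.297])
E
```

```text
wrist_force: [0.3, 1.0, -1.8]
gripper_width: 0.441
gripper_force: 50.6
wrist_force: [0.5, -0.1, -2.0]
gripper_width: 0.435
gripper_force: 50.6
wrist_force: [1.3, -0.2, -2.7]
gripper_width: 0.439
gripper_force: 50.6
wrist_force: [-0.5, -0.4, -3.6]
gripper_width: 0.436
gripper_force: 50.6
wrist_force: [-0.6, -0.4, -1.1]
gripper_width: 0.437
gripper_force: 50.6
pos [0.5691 0.2805 0.3212] shift [ 0.018 -0.001  0.121] turn [-0.001  0.001 -0.001] t 54.15
```

```bash
P='python3 -m pendant'
$P '[{"x":0.013,"y":0,"z":0.05,"ax":0,"ay":0,"az":0},{"x":0.013,"y":0,"z":0.1,"ax":0,"ay":0,"az":0},{"x":0.013,"y":0,"z":0.12,"ax":0,"ay":0,"az":0},{"x":0.013,"y":0,"z":0.12,"ax":0,"ay":0,"az":0},{"x":0.013,"y":0,"z":0.12,"ax":0,"ay":0,"az":0}]' | grep -E 'pos|wrist'
for i in $(seq 12); do $P '[{"x":0,"y":0,"z":0.01,"ax":0,"ay":0,"az":0},{"x":0,"y":0,"z":0.015,"ax":0,"ay":0,"az":0}]' > o.txt; grep -E 'pos|wrist' o.txt|tr '\n' ' ';echo; awk -F'[][,]' '/wrist/{exit !($4>6)}' o.txt && break; done
```

```text
tcp_pos: [0.5687, 0.2842, 0.2964]
wrist_force: [-0.1, -0.7, -1.8]
tcp_pos: [0.5688, 0.2843, 0.2938] wrist_force: [-0.9, -0.2, -2.0] 
tcp_pos: [0.5687, 0.2842, 0.2905] wrist_force: [-0.0, -0.5, -1.9] 
tcp_pos: [0.5687, 0.2841, 0.2874] wrist_force: [-0.4, 0.5, -2.3] 
tcp_pos: [0.5687, 0.2841, 0.2844] wrist_force: [-0.5, 0.4, -2.3] 
tcp_pos: [0.5687, 0.2841, 0.2814] wrist_force: [-0.2, 0.5, -2.6] 
tcp_pos: [0.5687, 0.2841, 0.2784] wrist_force: [-0.2, 0.2, -1.9] 
tcp_pos: [0.5687, 0.2841, 0.2754] wrist_force: [-0.1, -0.3, -1.0] 
tcp_pos: [0.5687, 0.2841, 0.2724] wrist_force: [0.5, 0.0, -3.2] 
tcp_pos: [0.5686, 0.2841, 0.2694] wrist_force: [0.6, 0.6, -2.6] 
tcp_pos: [0.5686, 0.2841, 0.2664] wrist_force: [-0.9, -0.1, -2.1] 
tcp_pos: [0.5687, 0.2841, 0.2634] wrist_force: [-0.6, -0.9, -2.8] 
tcp_pos: [0.5686, 0.2841, 0.2604] wrist_force: [0.2, -0.1, -1.8]
```

```bash
P='python3 -m pendant'
for i in $(seq 6); do $P '[{"x":0,"y":0,"z":0.005,"ax":0,"ay":0,"az":0},{"x":0,"y":0,"z":0.007,"ax":0,"ay":0,"az":0}]' > o.txt; grep -E 'pos|wrist' o.txt|tr '\n' ' ';echo; awk -F'[][,]' '/wrist/{exit !($4>6)}' o.txt && break; done
$P '[{"x":0,"y":0,"z":0,"ax":0,"ay":0,"az":0},{"x":0,"y":0,"z":0,"ax":0,"ay":0,"az":0},{"x":0,"y":0,"z":0,"ax":0,"ay":0,"az":0}]' 0.2 | grep -E 'wrist|width'
$P '[{"x":0,"y":0,"z":-0.1,"ax":0,"ay":0,"az":0},{"x":0,"y":0,"z":-0.25,"ax":0,"ay":0,"az":0},{"x":0,"y":0,"z":-0.42,"ax":0,"ay":0,"az":0},{"x":-0.1,"y":0,"z":-0.45,"ax":0,"ay":0,"az":0},{"x":-0.3,"y":-0.05,"z":-0.45,"ax":0,"ay":0,"az":0}]' 0 | grep -E 'wrist|width'
$P '[{"x":-0.2,"y":-0.04,"z":0,"ax":0,"ay":0,"az":0},{"x":-0.4,"y":-0.08,"z":0,"ax":0,"ay":0,"az":0},{"x":-0.6,"y":-0.12,"z":0,"ax":0,"ay":0,"az":0},{"x":-0.8,"y":-0.16,"z":0,"ax":0,"ay":0,"az":0},{"x":-0.8,"y":-0.16,"z":0,"ax":0,"ay":0,"az":0}]' | grep -E 'wrist|width'
python3 - <<'E'
from h import *
t=snap('top','top11'); s=snap('side','side11')
comps(t,90,.01);print();comps(s,110,.01);rel([.378,-.031,.25])
E
```

```text
tcp_pos: [0.5686, 0.2841, 0.2591] wrist_force: [-0.6, -0.2, -2.0] 
tcp_pos: [0.5687, 0.2842, 0.258] wrist_force: [-0.8, -0.4, 1.3] 
tcp_pos: [0.5687, 0.2842, 0.2579] wrist_force: [-3.4, -1.2, 9.2] 
wrist_force: [-0.2, -0.5, -0.2]
gripper_width: 0.803
wrist_force: [-0.1, -1.6, -2.3]
gripper_width: 1.003
wrist_force: [-0.1, 1.3, 0.8]
gripper_width: 1.0
[390, 252, 25, 18, 347] [401.8 260.5] [ 0.3258 -0.4175]

[321, 222, 16, 13, 158] [328.2 228. ] [ 0.3749 -0.0271]
[284, 241, 18, 22, 284] [292.4 252. ] [0.4054 0.14  ]
pos [0.5271 0.0635 0.3471] shift [-0.473 -0.745  0.487] turn [-0.001  0.001 -0.001] t 59.05
```

```bash
P='python3 -m pendant'
$P '[{"x":-0.1,"y":-0.15,"z":0,"ax":0,"ay":0,"az":0},{"x":-0.2,"y":-0.33,"z":0.03,"ax":0,"ay":0,"az":0},{"x":-0.33,"y":-0.52,"z":0.1,"ax":0,"ay":0,"az":0},{"x":-0.45,"y":-0.7,"z":0.2,"ax":0,"ay":0,"az":0},{"x":-0.473,"y":-0.745,"z":0.35,"ax":0,"ay":0,"az":0}]' | grep -E 'wrist|width'
$P '[{"x":0,"y":0,"z":0.1,"ax":0,"ay":0,"az":0},{"x":0,"y":0,"z":0.13,"ax":0,"ay":0,"az":0},{"x":0,"y":0,"z":0.13,"ax":0,"ay":0,"az":0},{"x":0,"y":0,"z":0.13,"ax":0,"ay":0,"az":0}]' | grep -E 'wrist'
python3 - <<'E'
from h import *
rel([.378,-.031,.1725])
E
```

```text
wrist_force: [0.6, -0.3, 0.8]
gripper_width: 1.0
wrist_force: [-0.7, -0.0, -0.1]
pos [ 0.379  -0.0302  0.2519] shift [-0.003 -0.005  0.397] turn [-0.     0.001  0.002] t 59.95
```

```bash
P='python3 -m pendant'
$P '[{"x":-0.003,"y":-0.005,"z":0.1,"ax":0,"ay":0,"az":0},{"x":-0.003,"y":-0.005,"z":0.2,"ax":0,"ay":0,"az":0},{"x":-0.003,"y":-0.005,"z":0.3,"ax":0,"ay":0,"az":0},{"x":-0.003,"y":-0.005,"z":0.38,"ax":0,"ay":0,"az":0},{"x":-0.003,"y":-0.005,"z":0.397,"ax":0,"ay":0,"az":0}]' | grep -E 'pos|wrist'
$P '[{"x":0,"y":0,"z":0,"ax":0,"ay":0,"az":0},{"x":0,"y":0,"z":0,"ax":0,"ay":0,"az":0},{"x":0,"y":0,"z":0,"ax":0,"ay":0,"az":0},{"x":0,"y":0,"z":0,"ax":0,"ay":0,"az":0}]' 1 30 | grep -E 'pos|force|width'
$P '[{"x":0,"y":0,"z":-0.05,"ax":0,"ay":0,"az":0},{"x":0,"y":0,"z":-0.2,"ax":0,"ay":0,"az":0},{"x":0,"y":0,"z":-0.42,"ax":0,"ay":0,"az":0},{"x":0,"y":0,"z":-0.65,"ax":0,"ay":0,"az":0},{"x":0,"y":0,"z":-0.85,"ax":0,"ay":0,"az":0}]' | grep -E 'pos|force|width'
python3 -c "
from h import *
rel([.569,.284,.32])"
```

```text
tcp_pos: [0.3773, -0.0311, 0.1714]
wrist_force: [0.3, 0.2, -0.4]
tcp_pos: [0.3775, -0.0314, 0.1732]
wrist_force: [-1.7, 0.8, 9.5]
gripper_width: 0.601
gripper_force: 29.6
tcp_pos: [0.3769, -0.031, 0.345]
wrist_force: [1.6, -0.4, -1.7]
gripper_width: 0.604
gripper_force: 31.7
pos [ 0.3769 -0.031   0.345 ] shift [1.574 0.962 0.122] turn [0.    0.001 0.001] t 61.35
```

```bash
P='python3 -m pendant'
$P '[{"x":0.1,"y":0.06,"z":0,"ax":0,"ay":0,"az":0},{"x":0.25,"y":0.15,"z":0,"ax":0,"ay":0,"az":0},{"x":0.42,"y":0.26,"z":0,"ax":0,"ay":0,"az":0},{"x":0.6,"y":0.37,"z":0,"ax":0,"ay":0,"az":0},{"x":0.8,"y":0.49,"z":0,"ax":0,"ay":0,"az":0}]' | grep -E 'force|width'
$P '[{"x":0.2,"y":0.12,"z":0,"ax":0,"ay":0,"az":0},{"x":0.4,"y":0.25,"z":0,"ax":0,"ay":0,"az":0},{"x":0.58,"y":0.36,"z":0,"ax":0,"ay":0,"az":0},{"x":0.7,"y":0.43,"z":0.05,"ax":0,"ay":0,"az":0},{"x":0.77,"y":0.47,"z":0.12,"ax":0,"ay":0,"az":0}]' | grep -E 'force|width'
$P '[{"x":0,"y":0,"z":0,"ax":0,"ay":0,"az":0},{"x":0,"y":0,"z":0,"ax":0,"ay":0,"az":0},{"x":0,"y":0,"z":0,"ax":0,"ay":0,"az":0},{"x":0,"y":0,"z":0,"ax":0,"ay":0,"az":0}]' | grep -E 'force|width'
python3 - <<'E'
from h import *
rel([.569,.284,.292])
E
```

```text
wrist_force: [0.9, -1.6, -0.6]
gripper_width: 0.604
gripper_force: 31.6
wrist_force: [0.2, 0.4, -1.3]
gripper_width: 0.598
gripper_force: 31.6
wrist_force: [1.0, 0.5, -1.0]
gripper_width: 0.602
gripper_force: 31.7
pos [0.5687 0.2823 0.3182] shift [0.009 0.001 0.131] turn [-0.     0.001 -0.   ] t 62.75
```

```bash
P='python3 -m pendant'
$P '[{"x":0.008,"y":0.001,"z":0.05,"ax":0,"ay":0,"az":0},{"x":0.008,"y":0.001,"z":0.1,"ax":0,"ay":0,"az":0},{"x":0.008,"y":0.001,"z":0.13,"ax":0,"ay":0,"az":0},{"x":0.008,"y":0.001,"z":0.13,"ax":0,"ay":0,"az":0},{"x":0.008,"y":0.001,"z":0.13,"ax":0,"ay":0,"az":0}]' | grep -E 'pos|wrist'
for i in $(seq 20); do $P '[{"x":0,"y":0,"z":0.005,"ax":0,"ay":0,"az":0},{"x":0,"y":0,"z":0.008,"ax":0,"ay":0,"az":0}]' > o.txt; grep -E 'pos|wrist' o.txt|tr '\n' ' ';echo; awk -F'[][,]' '/wrist/{exit !($4>5)}' o.txt && break; done
```

```text
tcp_pos: [0.5688, 0.2845, 0.2906]
wrist_force: [0.6, -0.9, -0.1]
tcp_pos: [0.5691, 0.2847, 0.2897] wrist_force: [0.7, -0.1, -0.9] 
tcp_pos: [0.569, 0.2846, 0.2879] wrist_force: [-0.3, -0.1, -0.4] 
tcp_pos: [0.5689, 0.2846, 0.2862] wrist_force: [0.4, 0.6, -0.3] 
tcp_pos: [0.5689, 0.2846, 0.2845] wrist_force: [0.3, 0.7, -0.5] 
tcp_pos: [0.5689, 0.2846, 0.2829] wrist_force: [-0.6, 0.2, -0.4] 
tcp_pos: [0.5689, 0.2846, 0.2813] wrist_force: [-0.1, -0.1, -0.6] 
tcp_pos: [0.5689, 0.2846, 0.2797] wrist_force: [0.1, -0.3, -0.4] 
tcp_pos: [0.5689, 0.2846, 0.2782] wrist_force: [0.4, -0.5, -0.4] 
tcp_pos: [0.5689, 0.2846, 0.2765] wrist_force: [-0.2, 0.4, -0.0] 
tcp_pos: [0.5689, 0.2846, 0.2749] wrist_force: [-0.1, 0.4, -0.6] 
tcp_pos: [0.5689, 0.2846, 0.2734] wrist_force: [0.3, -0.3, -0.9] 
tcp_pos: [0.5689, 0.2846, 0.2718] wrist_force: [0.3, 0.6, -0.1] 
tcp_pos: [0.5689, 0.2846, 0.2701] wrist_force: [-0.2, 0.6, 0.0] 
tcp_pos: [0.5689, 0.2846, 0.2685] wrist_force: [0.0, 0.6, -1.9] 
tcp_pos: [0.5689, 0.2845, 0.2669] wrist_force: [-1.2, 0.5, -0.7] 
tcp_pos: [0.5688, 0.2845, 0.2653] wrist_force: [0.5, -0.4, -0.3] 
tcp_pos: [0.5689, 0.2846, 0.2643] wrist_force: [-2.3, -1.1, 7.0]
```

```bash
P='python3 -m pendant'
$P '[{"x":0,"y":0,"z":0,"ax":0,"ay":0,"az":0},{"x":0,"y":0,"z":0,"ax":0,"ay":0,"az":0},{"x":0,"y":0,"z":0,"ax":0,"ay":0,"az":0}]' 0.1 | grep -E 'wrist|width'
$P '[{"x":0,"y":0,"z":-0.1,"ax":0,"ay":0,"az":0},{"x":0,"y":0,"z":-0.25,"ax":0,"ay":0,"az":0},{"x":0,"y":0,"z":-0.4,"ax":0,"ay":0,"az":0},{"x":-0.1,"y":-0.12,"z":-0.4,"ax":0,"ay":0,"az":0},{"x":-0.25,"y":-0.3,"z":-0.4,"ax":0,"ay":0,"az":0}]' 0 | grep -E 'wrist|width'
$P '[{"x":-0.15,"y":-0.15,"z":0,"ax":0,"ay":0,"az":0},{"x":-0.3,"y":-0.3,"z":0,"ax":0,"ay":0,"az":0},{"x":-0.4,"y":-0.45,"z":0,"ax":0,"ay":0,"az":0},{"x":-0.44,"y":-0.53,"z":0,"ax":0,"ay":0,"az":0},{"x":-0.44,"y":-0.53,"z":0,"ax":0,"ay":0,"az":0}]' | grep -E 'wrist|width'
python3 - <<'E'
from h import *
print(plane(load('top10'),248.9,237.7,.044)); rel([.4018,.146,.187])
s=snap('side','side12');t=snap('top','top12')
cv2.imwrite('pics/c12.png',np.hstack([cv2.resize(im['pixels'][y:y+100,x:x+130],None,fx=3,fy=3,interpolation=cv2.INTER_CUBIC) for im,x,y in((s,180,190),(t,170,140))]))
E
```

```text
wrist_force: [0.8, 1.0, 0.0]
gripper_width: 0.9
wrist_force: [-0.0, -0.9, 0.1]
gripper_width: 1.003
wrist_force: [0.6, 0.3, 0.6]
gripper_width: 0.998
[0.40021079 0.1479703  0.044     ]
pos [0.401  0.1456 0.3444] shift [0.003 0.006 0.787] turn [-0.002  0.001 -0.   ] t 67.95
```

View pics/c12.png

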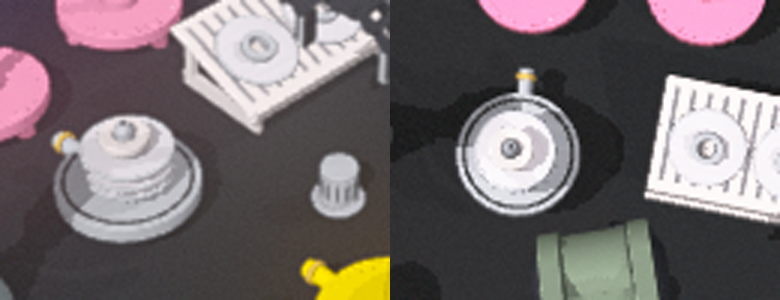

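```bash
P='python3 -m pendant'
$P '[{"x":0.007,"y":0.004,"z":0.15,"ax":0,"ay":0,"az":0},{"x":0.007,"y":0.004,"z":0.3,"ax":0,"ay":0,"az":0},{"x":0.007,"y":0.004,"z":0.47,"ax":0,"ay":0,"az":0},{"x":0.007,"y":0.004,"z":0.62,"ax":0,"ay":0,"az":0},{"x":0.007,"y":0.004,"z":0.7,"ax":0,"ay":0,"az":0}]' | grep -E 'pos|wrist'
$P '[{"x":0,"y":0,"z":0.07,"ax":0,"ay":0,"az":0},{"x":0,"y":0,"z":0.085,"ax":0,"ay":0,"az":0},{"x":0,"y":0,"z":0.085,"ax":0,"ay":0,"az":0}]' | grep -E 'pos|wrist'
$P '[{"x":0,"y":0,"z":0,"ax":0,"ay":0,"az":0},{"x":0,"y":0,"z":0,"ax":0,"ay":0,"az":0},{"x":0,"y":0,"z":0,"ax":0,"ay":0,"az":0},{"x":0,"y":0,"z":0,"ax":0,"ay":0,"az":0},{"x":0,"y":0,"z":0,"ax":0,"ay":0,"az":0}]' 1 50 | grep -E 'pos|force|width'
$P '[{"x":0,"y":0,"z":-0.05,"ax":0,"ay":0,"az":0},{"x":0,"y":0,"z":-0.2,"ax":0,"ay":0,"az":0},{"x":0,"y":0,"z":-0.4,"ax":0,"ay":0,"az":0},{"x":0,"y":0,"z":-0.6,"ax":0,"ay":0,"az":0},{"x":0,"y":0,"z":-0.8,"ax":0,"ay":0,"az":0}]' | grep -E 'pos|force|width'
python3 -c "
from h import *
rel([.569,.284,.345])"
```

```text
tcp_pos: [0.4042, 0.1482, 0.202]
wrist_force: [0.1, -0.2, -0.6]
tcp_pos: [0.4044, 0.148, 0.1869]
wrist_force: [1.1, 0.3, -0.2]
tcp_pos: [0.4038, 0.1478, 0.1882]
wrist_force: [-2.0, 0.2, 6.8]
gripper_width: 0.457
gripper_force: 49.7
tcp_pos: [0.4032, 0.1478, 0.3493]
wrist_force: [0.5, -0.0, -4.1]
gripper_width: 0.463
gripper_force: 51.6
pos [0.4032 0.1478 0.3493] shift [0.681 0.83  0.019] turn [-0.001  0.001  0.001] t 69.85
```

```bash
P='python3 -m pendant'
$P '[{"x":0.08,"y":0.1,"z":0,"ax":0,"ay":0,"az":0},{"x":0.22,"y":0.27,"z":0,"ax":0,"ay":0,"az":0},{"x":0.38,"y":0.46,"z":0,"ax":0,"ay":0,"az":0},{"x":0.53,"y":0.65,"z":0,"ax":0,"ay":0,"az":0},{"x":0.64,"y":0.78,"z":0,"ax":0,"ay":0,"az":0}]' | grep -E 'force|width'
$P '[{"x":0.03,"y":0.04,"z":0.03,"ax":0,"ay":0,"az":0},{"x":0.041,"y":0.05,"z":0.07,"ax":0,"ay":0,"az":0},{"x":0.041,"y":0.05,"z":0.11,"ax":0,"ay":0,"az":0},{"x":0.041,"y":0.05,"z":0.11,"ax":0,"ay":0,"az":0},{"x":0.041,"y":0.05,"z":0.11,"ax":0,"ay":0,"az":0}]' | grep -E 'force|width'
python3 - <<'E'
from h import *
rel([.569,.2845,.307])
E
```

```text
wrist_force: [0.3, -0.2, -3.0]
gripper_width: 0.463
gripper_force: 51.7
wrist_force: [-0.9, -0.9, -2.8]
gripper_width: 0.461
gripper_force: 51.7
pos [0.5688 0.2834 0.3247] shift [0.006 0.001 0.088] turn [-0.002  0.001  0.   ] t 70.85
```

```bash
P='python3 -m pendant'
$P '[{"x":0.004,"y":0.001,"z":0.04,"ax":0,"ay":0,"az":0},{"x":0.004,"y":0.001,"z":0.08,"ax":0,"ay":0,"az":0},{"x":0.004,"y":0.001,"z":0.088,"ax":0,"ay":0,"az":0},{"x":0.004,"y":0.001,"z":0.088,"ax":0,"ay":0,"az":0},{"x":0.004,"y":0.001,"z":0.088,"ax":0,"ay":0,"az":0}]' | grep -E 'pos|wrist'
for i in $(seq 20); do $P '[{"x":0,"y":0,"z":0.005,"ax":0,"ay":0,"az":0},{"x":0,"y":0,"z":0.007,"ax":0,"ay":0,"az":0}]' > o.txt; grep -E 'pos|wrist' o.txt|tr '\n' ' ';echo; awk -F'[][,]' '/wrist/{exit !($4>5)}' o.txt && break; done
```

```text
tcp_pos: [0.57, 0.285, 0.3073]
wrist_force: [0.2, 0.3, -4.1]
tcp_pos: [0.5701, 0.2851, 0.306] wrist_force: [0.5, -0.2, -4.0] 
tcp_pos: [0.57, 0.285, 0.3044] wrist_force: [0.3, 0.0, -3.5] 
tcp_pos: [0.5699, 0.285, 0.3029] wrist_force: [0.6, -0.6, -3.6] 
tcp_pos: [0.5699, 0.285, 0.3015] wrist_force: [-0.6, 0.3, -3.5] 
tcp_pos: [0.5699, 0.285, 0.3001] wrist_force: [0.5, 0.0, -3.4] 
tcp_pos: [0.5699, 0.285, 0.2987] wrist_force: [-0.7, -0.4, -4.1] 
tcp_pos: [0.5699, 0.285, 0.2973] wrist_force: [0.6, 0.3, -3.6] 
tcp_pos: [0.5699, 0.285, 0.2959] wrist_force: [0.5, -0.5, -3.7] 
tcp_pos: [0.5699, 0.285, 0.2945] wrist_force: [-1.0, 0.1, -3.2] 
tcp_pos: [0.5699, 0.285, 0.2931] wrist_force: [0.2, -0.2, -3.5] 
tcp_pos: [0.5699, 0.285, 0.2917] wrist_force: [-0.6, -0.6, -3.5] 
tcp_pos: [0.5699, 0.285, 0.2903] wrist_force: [-0.5, -0.7, -4.3] 
tcp_pos: [0.57, 0.285, 0.2893] wrist_force: [-0.6, 0.5, 0.3] 
tcp_pos: [0.5699, 0.2851, 0.2892] wrist_force: [-3.7, -1.4, 9.3]
```

Seated at the predicted 0.289. Release, retract, and check.

```bash
P='python3 -m pendant'
$P '[{"x":0,"y":0,"z":0,"ax":0,"ay":0,"az":0},{"x":0,"y":0,"z":0,"ax":0,"ay":0,"az":0},{"x":0,"y":0,"z":0,"ax":0,"ay":0,"az":0},{"x":0,"y":0,"z":0,"ax":0,"ay":0,"az":0}]' 0 | grep -E 'wrist|width'
$P '[{"x":0,"y":0,"z":-0.1,"ax":0,"ay":0,"az":0},{"x":0,"y":0,"z":-0.25,"ax":0,"ay":0,"az":0},{"x":0,"y":0,"z":-0.4,"ax":0,"ay":0,"az":0},{"x":-0.1,"y":-0.12,"z":-0.4,"ax":0,"ay":0,"az":0},{"x":-0.25,"y":-0.3,"z":-0.4,"ax":0,"ay":0,"az":0}]' 0 | grep -E 'wrist|width'
$P '[{"x":-0.15,"y":-0.15,"z":0,"ax":0,"ay":0,"az":0},{"x":-0.3,"y":-0.3,"z":0,"ax":0,"ay":0,"az":0},{"x":-0.45,"y":-0.45,"z":0,"ax":0,"ay":0,"az":0},{"x":-0.6,"y":-0.53,"z":0,"ax":0,"ay":0,"az":0},{"x":-0.6,"y":-0.53,"z":0,"ax":0,"ay":0,"az":0}]' | grep -E 'wrist|width'
python3 - <<'E'
from h import *
s=snap('side','side13')
cv2.imwrite('pics/c13.png',cv2.resize(s['pixels'][140:350,130:410],None,fx=2.8,fy=2.8,interpolation=cv2.INTER_CUBIC))
E
```

```text
wrist_force: [-0.3, 0.6, 1.6]
gripper_width: 1.0
wrist_force: [-0.4, -0.1, -1.3]
gripper_width: 1.0
wrist_force: [0.7, -0.1, 0.7]
gripper_width: 1.003
```

View pics/c13.png

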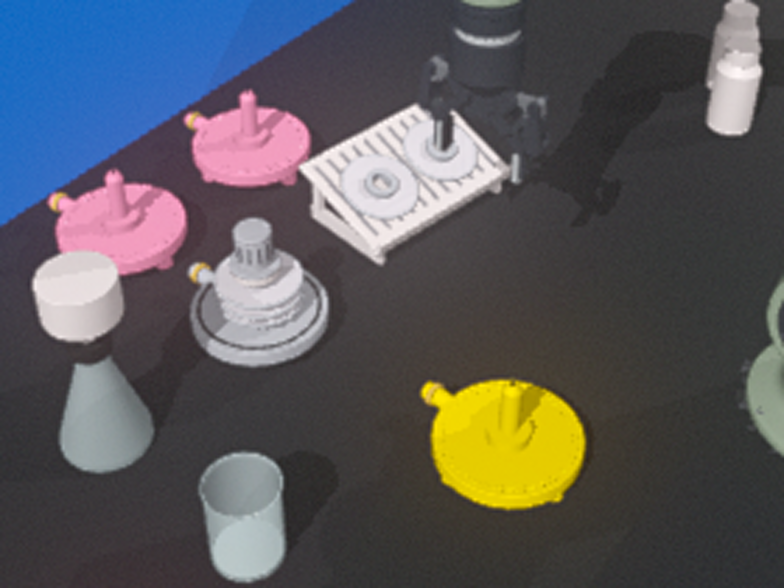

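The filter is rebuilt with the cap at crop (253,245). Both spent discs lie flat on the board at (380,185) and (441,148), and no clean disc is left on the bench.

```bash
python3 -c "
from station import ctrl
print(ctrl.job_done())"
```

```text
the job is handed in; nothing more can be done
None
```

The job is handed in at about 73 s: both spent discs lie hub up, side by side on the draining board, and the filter is rebuilt with all three clean discs, the packing ring and the end cap, each lowered until it touched home.

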